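Change the cartridges of the wine store's humidity unit

ROBOT

A 7-joint arm with a two-finger parallel gripper is mounted at the origin on the work surface. World frame = base frame: x ahead of the robot, y to its left, z up, the work surface at z = 0. Lengths are in m, angles in rad, forces in N, time in s.
With the tool pointing down it reaches from about 0.4 to 0.925 m from the base axis. Payload 4.1 kg.
Tool frame: the origin (TCP) lies on the front face of the gripper's body, between the roots of the fingers; the fingertips stand 73 mm ahead of it and the grasp point (between the pads) lies 54 mm ahead of it; z points along the fingers, y is the line along which they close (so a half turn about z gives the same grasp; the last joint's range is limited). The gripper opens to 85 mm and grips with 20 to 120 N. Pads are 22 mm wide; open, the fingers measure 114 mm over their backs; the gripper's body (76 mm by 85 mm) begins 54 mm behind the grasp point. The pads swing forward as they close: fully open they stand 13 mm farther back than shut.
Start: joints at [1.002, 0.398, 0.045, 1.537, -0.019, 1.207, -0.051], TCP at [0.294, -0.58, 0.304] pointing down, gripper open.
Joint ranges: [-2.82, 2.82], [-0.49, 2.23], [-1.37, 1.46], [0, 2.46], [-1.36, 4.5], [0.23, 2], [-2.94, 2.94]. Speed limits (rad/s): [2.57, 2.57, 3.14, 3.14, 3.14, 3.14, 3.14].

INTERFACE

Orientations are given as [roll, pitch, yaw] about the fixed x, y, z axes, in that order (R = Rz(yaw) Ry(pitch) Rx(roll)).
In Python, from plant import r gives the robot as it stands.
- The arm moves only by the tool step_arm, never from a script. Its argument "targets" is a list that holds one entry, the list of rows, each a list of 7 numbers: the turn, a rotation vector about the tool's x, y, z in degrees, then the shift along the tool's x, y, z in m, then the opening, from 0 (shut) to 1 (fully open). A call has 1 to 5 rows; each row is the pose to reach, as a shift and turn from the pose commanded when the call began, along the tool's axes at that moment; what a row does not reach only later rows make up. A row lasts 1/12 s, in which the tool goes at most 41.7 mm and 7.16 degrees, less where a joint would pass 70% of its speed; a pose out of reach is approached as far as the arm can. A call with a gripper value outside its range is refused whole. The fingers move at their own pace and stop on an object; "squeeze" is the grip in N (left out, the last holds). Time passes only in rows, so rows that repeat a pose let the fingers close. It gives the time, the measured TCP pose, the force, the opening and the grip force at its end, in the units of the state.
- r.get_obs(): the state, without advancing time (a new reading comes with each control period).
- r.snapshot(name): name is "scene" or "top" or "wrist"; returns the picture (384x512x3 uint8, red, green, blue); there is no depth.
- r.camera_params(name): a dict with "K" (3x3 intrinsics, pixels), "dist" ([k1, k2, p1, p2, k3] as OpenCV has them; the pictures are not rectified), "R" (3x3) and "t" (3): a world point X has camera coordinates R X + t. Camera axes: x right, y down, z forward; pixel columns grow to the right and rows downward; lengths in m; the calibration is good to about 2 mm. A picture is of the moment at which its call begins: read the wrist's pose just before it. camera_params takes no time and is no camera call; for the wrist camera it gives the pose at the moment of the call.
- r.job_done(): hands the job in; it is judged then, once.
The state is a dict: "time": time; "joint_positions": joint angles; "dq": joint speeds; "tau": joint torques, N m; "position": TCP position; "orientation": TCP orientation; "ft_force": force on the tool from outside, world axes, zero at the start; "wrist_torque": the same for the moment, N m; "gripper_width": finger opening in m; "gripper_force": force on a finger pad.
Only numpy, scipy, OpenCV 4.12 (cv2) and the standard library are available. Lean on these libraries where they do the work, as an engineer would, in place of code of your own. Each camera call takes 0.05 s, during which the arm holds its last target. There are 200 camera calls.

TASK

Change the drying cartridges of the wine store's humidity unit: slide its air shutter fully shut, lift the cover plate off its pins and set it down clear of the unit, move every spent orange cartridge into the black bin, and lay every fresh white cartridge flat in a free bay of its own. Then seat the cover flat on its two pins again and only after that slide the shutter open until its tab lines up with the green marker; the shutter stays shut while the cover is off. The cartridges are thin-shelled, so grip them gently, and leave the other things on the counter where they are.

Things in the scene. Friction and masses are not known exactly. Their poses are not given: they have to be found in the camera images.
- housing: Humidity unit, fixed to the counter: an open white box 144 (x) x 208 (y) x 70 mm high, inner floor 8 mm up, inside 104 x 196 mm. Origin: centre of its underside. Three bays inside; two brass pins on the rim. On its +x side a deck 60 mm deep and 35 mm high, with air slots, carries the shutter.
- bay0 (a point): Centre of the floor of one bay of the unit, axes as the housing's. It takes one cartridge lying with its length along x; 104 mm long, 52 mm wide, parted from the next by dividers 12 mm high.
- bay1 (a point): Centre of the floor of one bay of the unit, axes as the housing's. It takes one cartridge lying with its length along x; 104 mm long, 52 mm wide, parted from the next by dividers 12 mm high.
- bay2 (a point): Centre of the floor of one bay of the unit, axes as the housing's. It takes one cartridge lying with its length along x; 104 mm long, 52 mm wide, parted from the next by dividers 12 mm high.
- pin0 (a point): Foot of a brass pin on the housing's rim, 70 mm up; the pin is 8 mm thick, 14 mm high with a pointed tip.
- pin1 (a point): Foot of a brass pin on the housing's rim, 70 mm up; the pin is 8 mm thick, 14 mm high with a pointed tip.
- shutter (a joint): Air shutter sliding along the housing's y axis on the deck: 0 = fully shut (its stop at the -y end), 0.09 m = fully open; it stays where it is left (about 2 N to move).
- shutter_tab (a point): Middle of the top of the shutter's upright red tab, 26 mm long in x, 14 mm wide in y (housing axes), 34 mm tall above the shutter plate; the top is 75 mm above the counter and 102 mm to +x of the housing's origin.
- mark: Green marker, a thin upright post 4 mm wide and 46 mm high fixed at the +x edge of the deck. Origin: its foot, on the counter, axes as the housing's. The shutter is set when its tab's y equals the marker's y in these axes.
- cover: Grey cover plate of the unit, 144 x 208 x 6 mm, with two 17 mm square holes at (+58, +90) and (-58, -90) mm that drop over the pins, and a black grip bar on top, 60 mm long in x, 14 mm wide in y, 30 mm tall, along the middle. Origin: centre of its underside; seated it is 70 mm above the housing's origin. It fits either way round.
- bin: Open black bin fixed to the counter, 135 x 180 x 35 mm, walls and floor 5 mm. Origin: centre of its underside.
- jar: Glass jar, 64 mm thick, 90 mm tall. Origin: centre of its underside. Leave alone.
- tumbler: Blue cup, 72 mm wide, 85 mm tall. Origin: centre of its underside. Leave alone.
- spent0: Spent orange cartridge, a flat block 90 x 40 x 26 mm (x, y, z) with a grip rib 50 mm long in x, 12 mm wide in y and 24 mm high along the middle of its top (50 mm in all). Origin: centre of its underside. Thin-shelled: grip with 20 to 35 N. May be absent. Starts in a bay of the unit, under the cover.
- spent1: Spent orange cartridge, a flat block 90 x 40 x 26 mm (x, y, z) with a grip rib 50 mm long in x, 12 mm wide in y and 24 mm high along the middle of its top (50 mm in all). Origin: centre of its underside. Thin-shelled: grip with 20 to 35 N. May be absent. Starts in a bay of the unit, under the cover.
- spent2: Spent orange cartridge, a flat block 90 x 40 x 26 mm (x, y, z) with a grip rib 50 mm long in x, 12 mm wide in y and 24 mm high along the middle of its top (50 mm in all). Origin: centre of its underside. Thin-shelled: grip with 20 to 35 N. May be absent. Starts in a bay of the unit, under the cover.
- fresh0: Fresh white, blue-ribbed cartridge, a flat block 90 x 40 x 26 mm (x, y, z) with a grip rib 50 mm long in x, 12 mm wide in y and 24 mm high along the middle of its top (50 mm in all). Origin: centre of its underside. Thin-shelled: grip with 20 to 35 N. May be absent. Starts lying on the counter.
- fresh1: Fresh white, blue-ribbed cartridge, a flat block 90 x 40 x 26 mm (x, y, z) with a grip rib 50 mm long in x, 12 mm wide in y and 24 mm high along the middle of its top (50 mm in all). Origin: centre of its underside. Thin-shelled: grip with 20 to 35 N. May be absent. Starts lying on the counter.
- fresh2: Fresh white, blue-ribbed cartridge, a flat block 90 x 40 x 26 mm (x, y, z) with a grip rib 50 mm long in x, 12 mm wide in y and 24 mm high along the middle of its top (50 mm in all). Origin: centre of its underside. Thin-shelled: grip with 20 to 35 N. May be absent. Starts lying on the counter.

How it is judged:
By the outcome, as a careful person would: the job done as asked, in the order asked, and still so for the second after the job is handed in, with the robot touching nothing.
Of spent0, spent1, spent2 only 1 to 2 are there at a start; the rules pass over those that are not, and their reading is None.
Of fresh0, fresh1, fresh2 only 2 to 3 are there at a start; the rules pass over those that are not, and their reading is None.
At some moment in a run one of fresh0, fresh1, fresh2 may be knocked a few centimetres aside while the robot is not near it.
It also fails if it takes over 210 s, if anything falls off the work surface, if the arm or the gripper's body presses on something with over 40 N, if the wrist force passes 120 N, or if a joint passes its speed limit or range.

## Working session

There is one attempt and no reset: what is moved stays moved. The work goes in short steps, Python scripts to look and compute and a tool call to move; the robot and the scene stay as the last step left them, time stands still between calls to the robot, and variables do not carry over. Pictures are saved under pics/ and viewed, at most 17 in all, crops included, and the job is handed in when it is done.

Besides the shell and the picture viewer there is one more tool, called after "Emit:" as a command line: name --argument value ..., lists and objects as JSON in quotes. step_arm: Moves the arm, as the interface text tells. Its arguments: {"type":"object","properties":{"targets":{"type":"array"},"squeeze":{"type":"number"}},"required":["targets"]}

```bash
mkdir -p pics; ls; python3 - <<'E'
from plant import r
import cv2
o=r.get_obs();print({k:o[k] for k in("time","position","orientation","gripper_width")})
for n in("scene","top"):
    im=r.snapshot(n);cv2.imwrite(f"pics/{n}0.png",cv2.resize(im[:,:,::-1],(800,600),interpolation=cv2.INTER_CUBIC))
    p=r.camera_params(n);print(n,p)
E
```

```text
pics
{'time': 0.0, 'position': array([ 0.29405541, -0.57912914,  0.30286662]), 'orientation': array([-3.13963324e+00,  1.29852385e-04,  4.69908228e-01]), 'gripper_width': 0.08523489612243786}
scene {'K': array([[431.08459771,   0.        , 257.80701798],
       [  0.        , 431.08459771, 187.30701857],
       [  0.        ,   0.        ,   1.        ]]), 'dist': array([0.00180847, 0.        , 0.        , 0.        , 0.        ]), 'R': array([[-0.79484612,  0.60655151,  0.01774563],
       [ 0.38444256,  0.52598231, -0.75864783],
       [-0.46949287, -0.59618611, -0.65125921]]), 't': array([ 0.4615204 , -0.19278775,  1.44476521])}
top {'K': array([[424.33038125,   0.        , 251.31561366],
       [  0.        , 424.33038125, 193.93118644],
       [  0.        ,   0.        ,   1.        ]]), 'dist': array([-0.08080866,  0.        ,  0.        ,  0.        ,  0.        ]), 'R': array([[ 0.06080073, -0.99814716, -0.0023471 ],
       [-0.96976052, -0.05851445, -0.23694007],
       [ 0.23636372,  0.01668225, -0.97152143]]), 't': array([0.02360137, 0.63110661, 0.92287461])}
```

View pics/scene0.png

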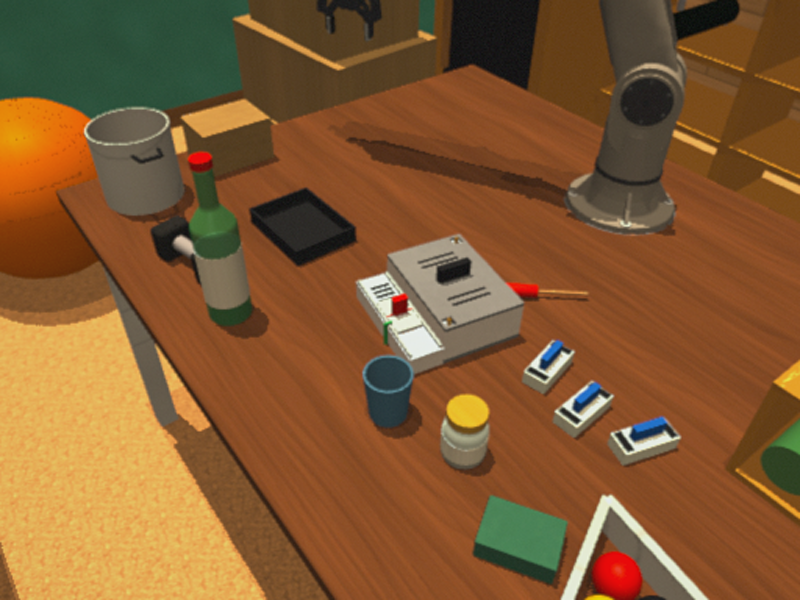

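View pics/top0.png

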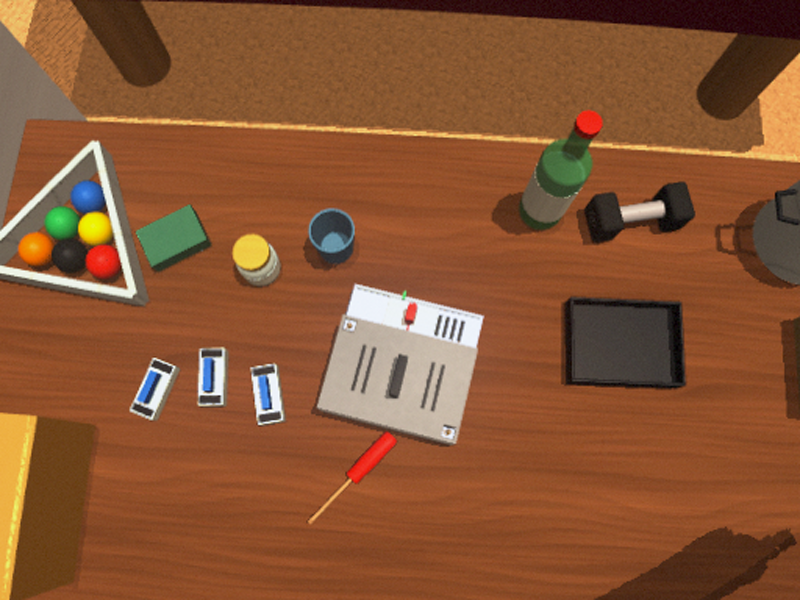

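```bash
cat > h.py <<'E'
import numpy as np,cv2
from plant import r
def ray(n,px,z):
    p=r.camera_params(n) if isinstance(n,str) else n
    u=cv2.undistortPoints(np.array(px,float).reshape(-1,1,2),p["K"],np.array(p["dist"])).reshape(-1,2)
    d=np.c_[u,np.ones(len(u))]@p["R"]; c=-p["R"].T@p["t"]
    return c+d*((z-c[2])/d[:,2])[:,None]
def proj(n,X):
    p=r.camera_params(n) if isinstance(n,str) else n
    return cv2.projectPoints(np.array(X,float).reshape(-1,1,3),cv2.Rodrigues(p["R"])[0],p["t"],p["K"],np.array(p["dist"]))[0].reshape(-1,2)
def blobs(im,lo,hi,amin=15):
    h=cv2.cvtColor(im,cv2.COLOR_RGB2HSV); m=cv2.inRange(h,lo,hi)
    n,l,s,c=cv2.connectedComponentsWithStats(m)
    out=[]
    for i in range(1,n):
        if s[i,4]>=amin:
            out.append((c[i],s[i,4],np.argwhere(l==i)[:,::-1]))
    return out
def crop(im,x0,y0,x1,y1,k,name):
    cv2.imwrite(name,cv2.resize(im[y0:y1,x0:x1,::-1],None,fx=k,fy=k,interpolation=cv2.INTER_CUBIC))
E
python3 - <<'E'
from h import *
im=r.snapshot("top"); sc=r.snapshot("scene")
crop(im,195,178,315,290,5,"pics/a.png"); crop(sc,220,145,340,240,6,"pics/b.png")
for c,a,p in blobs(im,(105,120,80),(125,255,255)):
    q=ray("top",c[None],.05)[0]
    w=ray("top",p,.05)[:,:2]; v=np.linalg.svd(w-w.mean(0))[2][0]
    print(c,a,q.round(4),np.degrees(np.arctan2(v[1],v[0])))
px=np.array([[570,301],[682,301],[684,385],[567,384]])/1.5625
print("bin",ray("top",px,.035).round(3))
print("stuff",ray("top",np.array([[332,262],[257,284],[310,521],[392,436]])/1.5625,0).round(3))
E
```

```text
[ 55.65165165 125.44444444] 333 [0.7855 0.5756 0.05  ] -129.72234491911524
[132.5982906  239.15384615] 117 [0.5076 0.3368 0.05  ] -175.74416355690937
[ 94.64341085 247.2248062 ] 129 [0.4823 0.4258 0.05  ] 161.6017786314985
[169.11965812 251.01709402] 117 [0.4853 0.2467 0.05  ] -166.00841819146913
bin [[ 0.659 -0.217  0.035]
 [ 0.67  -0.398  0.035]
 [ 0.535 -0.396  0.035]
 [ 0.527 -0.212  0.035]]
stuff [[0.711 0.167 0.   ]
 [0.666 0.287 0.   ]
 [0.299 0.168 0.   ]
 [0.435 0.051 0.   ]]
```

View pics/a.png

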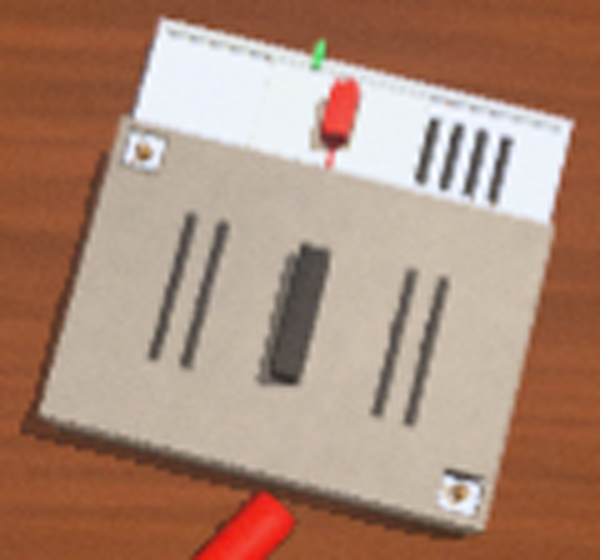

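View pics/b.png

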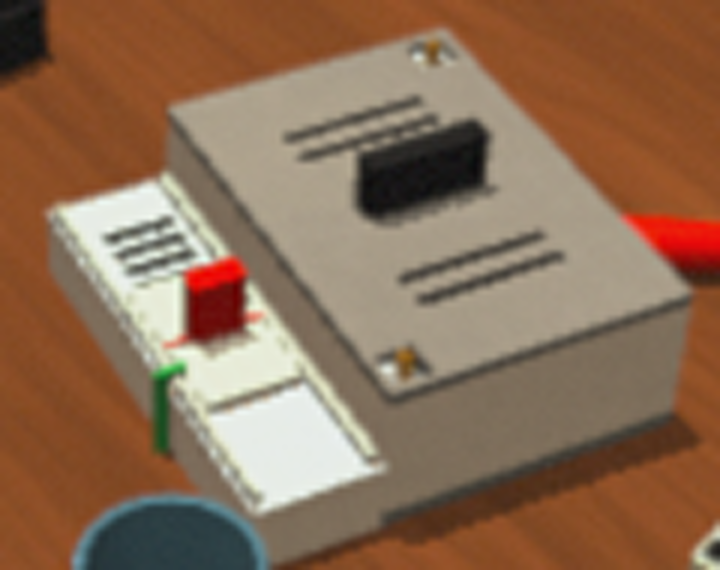

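```bash
cat > fit.py <<'E'
from h import *
from scipy.optimize import least_squares
T=lambda u,v:(195+u/5-.4,178+v/5-.4)
S=lambda u,v:(220+u/6-.42,145+v/6-.42)
M=[[72,104,76],[72,-104,76],[-72,-104,76],[-72,104,76],[58,90,80],[-58,-90,80]]
M=np.array(M)/1e3
pt=np.array([T(125,115),T(553,225),T(483,532),T(40,415),T(144,150),T(459,493)])
ps=np.array([S(392,398),S(170,108),S(448,30),S(690,297),S(405,360),S(432,48)])
P=[r.camera_params("top"),r.camera_params("scene")]
def W(q,X):
    c,s=np.cos(q[2]),np.sin(q[2]); X=np.atleast_2d(X); return np.c_[q[0]+c*X[:,0]-s*X[:,1],q[1]+s*X[:,0]+c*X[:,1],X[:,2]]
f=lambda q:np.r_[proj(P[0],W(q,M))-pt,proj(P[1],W(q,M))-ps].ravel()
s=least_squares(f,[.55,.05,-.2]); q=s.x
print(q,np.degrees(q[2])); print(f(q).reshape(-1,2).round(1).tolist())
def H(X):
    d=np.atleast_2d(X)[:,:2]-q[:2]; c,s_=np.cos(q[2]),np.sin(q[2]); return np.c_[c*d[:,0]+s_*d[:,1],-s_*d[:,0]+c*d[:,1]]
print("tab",H(ray("top",[T(346,105)],.075)),H(ray("scene",[S(215,270)],.075)))
print("tabplate z41", H(ray("top",[T(331,155)],.041)),H(ray("scene",[S(172,343)],.041)),H(ray("scene",[S(258,317)],.041)))
print("mark",H(ray("top",[T(320,45)],.046)),H(ray("scene",[S(170,368)],.046)),H(ray("scene",[S(160,452)],0.0)))
print("tabW shut/mark",W(q,[[.102,0,.075]]))
E
python3 fit.py; python3 -c "
from plant import r
import numpy as np
p=r.camera_params('top');print(-p['R'].T@p['t']);p=r.camera_params('scene');print(-p['R'].T@p['t'])
p=r.camera_params('wrist');print(p, r.get_obs()['position'])"
```

```text
[ 0.51660842  0.04880185 -0.19512127] -11.17962526674729
[[-0.8, 0.2], [0.0, 0.3], [-0.5, 0.1], [-0.9, -0.1], [-0.6, -0.0], [-0.1, 0.1], [-0.7, -0.5], [-0.7, -0.3], [-0.9, -0.3], [0.1, -0.6], [-0.4, -0.7], [0.0, -0.5]]
tab [[0.10397128 0.00321905]] [[0.10074488 0.00578054]]
tabplate z41 [[0.08595885 0.00520145]] [[0.12050334 0.00565364]] [[0.0798935  0.00637146]]
mark [[0.1365798  0.02379776]] [[0.13017221 0.02419471]] [[0.13543807 0.02562416]]
tabW shut/mark [[0.61667289 0.02902553 0.075     ]]
[0.39245321 0.04509087 1.0461823 ]
[1.11926049 0.682816   0.78646868]
{'K': array([[345.92000954,   0.        , 259.15638948],
       [  0.        , 345.92000954, 184.96350978],
       [  0.        ,   0.        ,   1.        ]]), 'dist': array([0.00356595, 0.        , 0.        , 0.        , 0.        ]), 'R': array([[ 0.45263301, -0.89169499, -0.00184669],
       [-0.85148418, -0.43283467,  0.29602169],
       [-0.26476037, -0.13241676, -0.95517943]]), 't': array([-0.64859318, -0.03879881,  0.38142159])} [ 0.29414211 -0.57932552  0.30327273]
```

```bash
cat > plan.py <<'E'
import sys,numpy as np
from plant import r
q=np.array([.5166,.0488,-.1951])
def hw(x,y): c,s=np.cos(q[2]),np.sin(q[2]); return q[0]+c*x-s*y,q[1]+s*x+c*y
def plan(wps,start=None,vmax=.0415):
    """wps: (x,y,z_tcp,yaw); prints calls: turn_z deg, shift, rows needed"""
    o=r.get_obs(); p=np.array(o["position"]); yaw=o["orientation"][2]
    print("t %.1f p %s rpy %s w %.4f F %s gf %.1f"%(o["time"],p.round(4),np.array(o["orientation"]).round(4),o["gripper_width"],np.round(o["ft_force"],1),o["gripper_force"]))
    if start is not None: p,yaw=np.array(start[:3],float),start[3]
    for w in wps:
        t=np.array(w[:3],float); ty=w[3]; print("->",t.round(4),round(ty,3))
        while True:
            d=t-p; dy=(ty-yaw+np.pi)%(2*np.pi)-np.pi
            n=max(np.linalg.norm(d)/vmax,abs(np.degrees(dy))/7.0,1e-3)
            f=min(1,5/n); d=d*f; dy=dy*f
            c,s=np.cos(yaw),np.sin(yaw)
            print("  [0,0,%.1f, %.4f,%.4f,%.4f] x%d"%(-np.degrees(dy),c*d[0]+s*d[1],s*d[0]-c*d[1],-d[2],int(np.ceil(min(n,5)))))
            p=p+d; yaw+=dy
            if f==1: break
E
python3 -c "
from plan import *
t=hw(.102,.005)
plan([(*t,.25,q[2]),(*t,.123,q[2])])"
```

```text
t 0.2 p [ 0.2941 -0.5793  0.3033] rpy [-3.1405e+00  1.0000e-04  4.6990e-01] w 0.0854 F [ 0.6 -0.8 -0.1] gf 0.0
-> [0.6176 0.0339 0.25  ] -0.195
  [0,0,11.4, 0.1689,-0.1195,0.0159] x5
  [0,0,11.4, 0.1421,-0.1504,0.0159] x5
  [0,0,11.4, 0.1096,-0.1755,0.0159] x5
  [0,0,4.0, 0.0256,-0.0680,0.0056] x2
-> [0.6176 0.0339 0.123 ] -0.195
  [0,0,-0.0, 0.0000,-0.0000,0.1270] x4
```

Emit:
step_arm --targets '[[[0, 0, 11.4, 0.169, -0.1195, 0.016, 0.6], [0, 0, 11.4, 0.169, -0.1195, 0.016, 0.6], [0, 0, 11.4, 0.169, -0.1195, 0.016, 0.6], [0, 0, 11.4, 0.169, -0.1195, 0.016, 0.6], [0, 0, 11.4, 0.169, -0.1195, 0.016, 0.6]]]' --squeeze 20

```text
time: 0.62
position: [0.3914, -0.3945, 0.2877]
orientation: [-3.142, -0.0, 0.271]
ft_force: [0.7, 0.9, 0.1]
gripper_width: 0.051
gripper_force: 0.0
```

Emit:
step_arm --targets '[[[0, 0, 11.4, 0.142, -0.1505, 0.016, 0.6], [0, 0, 11.4, 0.142, -0.1505, 0.016, 0.6], [0, 0, 11.4, 0.142, -0.1505, 0.016, 0.6], [0, 0, 11.4, 0.142, -0.1505, 0.016, 0.6], [0, 0, 11.4, 0.142, -0.1505, 0.016, 0.6]]]'

```text
time: 1.03
position: [0.4866, -0.2141, 0.2721]
orientation: [3.141, -0.0, 0.072]
ft_force: [0.8, -0.5, 0.5]
gripper_width: 0.0513
gripper_force: 0.0
```

Emit:
step_arm --targets '[[[0, 0, 11.4, 0.1095, -0.1755, 0.016, 0.6], [0, 0, 11.4, 0.1095, -0.1755, 0.016, 0.6], [0, 0, 11.4, 0.1095, -0.1755, 0.016, 0.6], [0, 0, 11.4, 0.1095, -0.1755, 0.016, 0.6], [0, 0, 11.4, 0.1095, -0.1755, 0.016, 0.6]]]'

```text
time: 1.45
position: [0.5815, -0.0345, 0.2562]
orientation: [3.141, -0.0, -0.127]
ft_force: [-0.5, -0.7, 0.1]
gripper_width: 0.0514
gripper_force: 0.0
```

Emit:
step_arm --targets '[[[0, 0, 4, 0.0255, -0.068, 0.0055, 0.6], [0, 0, 4, 0.0255, -0.068, 0.0055, 0.6], [0, 0, 4, 0.0255, -0.068, 0.0055, 0.6]]]'

```text
time: 1.7
position: [0.6166, 0.0376, 0.2502]
orientation: [-3.135, 0.0, -0.186]
ft_force: [0.1, 0.3, 0.1]
gripper_width: 0.0515
gripper_force: 0.0
```

```bash
python3 -c "
from plan import *
from h import *
im=r.snapshot('wrist');cv2.imwrite('pics/w1.png',im[:,:,::-1])
t=hw(.102,.005)
print(proj('wrist',[[*t,.075],[*hw(.102,.012),.075],[*hw(.102,-.002),.075],[*hw(.132,.024),.046]]).round(0).tolist())
plan([(*t,.25,q[2]),(*t,.123,q[2])])"
```

```text
[[259.0, 181.0], [250.0, 181.0], [269.0, 181.0], [236.0, 134.0]]
t 1.8 p [0.6155 0.0332 0.2502] rpy [-3.1392e+00  1.0000e-03 -1.8900e-01] w 0.0513 F [0.4 0.1 0.2] gf 0.0
-> [0.6176 0.0339 0.25  ] -0.195
  [0,0,0.3, 0.0019,-0.0011,0.0002] x1
-> [0.6176 0.0339 0.123 ] -0.195
  [0,0,-0.0, 0.0000,-0.0000,0.1270] x4
```

View pics/w1.png

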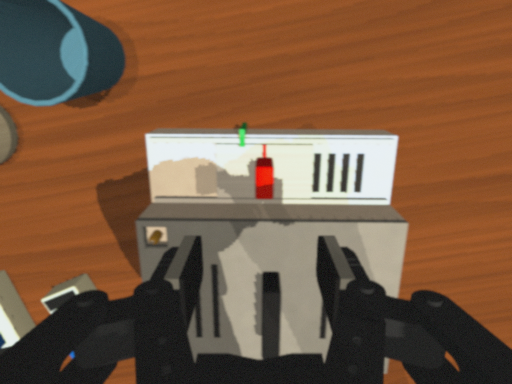

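Emit:
step_arm --targets '[[[0, 0, 0, 0.001, 0.001, 0.125, 0.6], [0, 0, 0, 0.001, 0.001, 0.125, 0.6], [0, 0, 0, 0.001, 0.001, 0.125, 0.6], [0, 0, 0, 0.001, 0.001, 0.125, 0.6]]]'

```text
time: 2.08
position: [0.6094, 0.0242, 0.1176]
orientation: [3.136, 0.016, -0.198]
ft_force: [-1.6, 0.1, -1.7]
gripper_width: 0.0513
gripper_force: 0.0
```

Emit:
step_arm --targets '[[[0, 0, 0, 0, 0, 0, 0], [0, 0, 0, 0, 0, 0, 0], [0, 0, 0, 0, 0, 0, 0], [0, 0, 0, 0, 0, 0, 0], [0, 0, 0, 0, 0, 0, 0]]]'

```text
time: 2.5
position: [0.6174, 0.0276, 0.129]
orientation: [-3.14, -0.005, -0.196]
ft_force: [-1.1, 1.9, 6.8]
gripper_width: 0.0135
gripper_force: 25.6
```

```bash
python3 -c "
from plan import *
o=r.get_obs();print(o['joint_positions'],o['dq'].round(3))
plan([])"
```

```text
[ 0.02785707  0.52160656 -0.18683499  1.77556044  0.12317876  0.85048745
 -1.98246879] [-0.001  0.002  0.001 -0.     0.001  0.002 -0.002]
t 2.5 p [0.6174 0.0276 0.129 ] rpy [-3.1397 -0.0049 -0.1961] w 0.0135 F [-1.1  1.9  6.8] gf 25.6
```

Emit:
step_arm --targets '[[[0, 0, 0, 0, 0.005, 0, 0], [0, 0, 0, 0, 0.01, 0, 0], [0, 0, 0, 0, 0.015, 0, 0], [0, 0, 0, 0, 0.02, 0, 0], [0, 0, 0, 0, 0.02, 0, 0]]]'

```text
time: 2.92
position: [0.6133, 0.0064, 0.129]
orientation: [-3.141, -0.005, -0.197]
ft_force: [-1.2, -0.3, 8.3]
gripper_width: 0.0136
gripper_force: 25.8
```

Emit:
step_arm --targets '[[[0, 0, 0, 0, 0.004, 0, 0], [0, 0, 0, 0, 0.008, 0, 0], [0, 0, 0, 0, 0.012, 0, 0], [0, 0, 0, 0, 0.015, 0, 0], [0, 0, 0, 0, 0.015, 0, 0]]]'

```text
time: 3.33
position: [0.6105, -0.0079, 0.129]
orientation: [-3.141, -0.005, -0.197]
ft_force: [-1.3, 1.2, 7.6]
gripper_width: 0.0133
gripper_force: 25.7
```

Emit:
step_arm --targets '[[[0, 0, 0, 0, 0.003, 0, 0], [0, 0, 0, 0, 0.006, 0, 0], [0, 0, 0, 0, 0.008, 0, 0], [0, 0, 0, 0, 0.008, 0, 0]]]'

```text
time: 3.67
position: [0.6092, -0.0146, 0.129]
orientation: [-3.14, -0.005, -0.196]
ft_force: [-1.1, 3.3, 6.6]
gripper_width: 0.0133
gripper_force: 25.7
```

Emit:
step_arm --targets '[[[0, 0, 0, 0, 0.003, 0, 0], [0, 0, 0, 0, 0.006, 0, 0], [0, 0, 0, 0, 0.006, 0, 0]]]'

```text
time: 3.92
position: [0.609, -0.0153, 0.129]
orientation: [-3.133, -0.006, -0.194]
ft_force: [1.6, 10.8, 4.5]
gripper_width: 0.0134
gripper_force: 25.3
```

Emit:
step_arm --targets '[[[0, 0, 0, 0, 0.003, 0, 0], [0, 0, 0, 0, 0.005, 0, 0], [0, 0, 0, 0, 0.005, 0, 0]]]'

```text
time: 4.17
position: [0.6088, -0.0158, 0.1291]
orientation: [-3.127, -0.007, -0.191]
ft_force: [3.0, 17.3, 3.3]
gripper_width: 0.0133
gripper_force: 25.0
```

Emit:
step_arm --targets '[[[0, 0, 0, 0, -0.007, 0, 0], [0, 0, 0, 0, -0.007, 0, 0], [0, 0, 0, 0, -0.007, 0, 0.4], [0, 0, 0, 0, -0.007, 0, 0.4], [0, 0, 0, 0, -0.007, 0, 0.4]]]'

```text
time: 4.58
position: [0.6066, -0.0208, 0.1264]
orientation: [3.14, -0.001, -0.198]
ft_force: [1.0, -0.5, -0.3]
gripper_width: 0.0341
gripper_force: 0.0
```

Emit:
step_arm --targets '[[[0, 0, 0, 0, 0, -0.04, 0.5], [0, 0, 0, 0, 0, -0.08, 0.6], [0, 0, 0, 0, 0, -0.12, 0.6], [0, 0, 0, -0.03, 0, -0.14, 0.6], [0, 0, 0, -0.06, 0, -0.14, 0.6]]]'

```text
time: 5.0
position: [0.5508, -0.0088, 0.2716]
orientation: [-3.14, -0.012, -0.2]
ft_force: [0.8, -0.3, 0.6]
gripper_width: 0.0516
gripper_force: 0.0
```

Emit:
step_arm --targets '[[[0, 0, 0, -0.03, 0, 0, 0.6], [0, 0, 0, -0.03, 0, 0, 0.6], [0, 0, 0, -0.03, 0, 0, 0.6]]]'

```text
time: 5.25
position: [0.5169, -0.0026, 0.2661]
orientation: [3.14, -0.0, -0.198]
ft_force: [0.6, -0.5, -0.1]
gripper_width: 0.0511
gripper_force: 0.0
```

```bash
python3 -c "
from plan import *
from h import *
im=r.snapshot('wrist');cv2.imwrite('pics/w2.png',im[:,:,::-1])
print(proj('wrist',[[*hw(.102,-.045),.075],[*hw(.132,.024),.046],[*hw(0,0),.106],[*hw(.058,.09),.08],[*hw(-.058,-.09),.08]]).round(0).tolist())
t=hw(0,0)
plan([(*t,.25,q[2]),(*t,.154,q[2])])"
```

```text
[[252.0, 56.0], [162.0, 17.0], [190.0, 206.0], [69.0, 120.0], [308.0, 260.0]]
t 5.3 p [ 0.5183 -0.0027  0.2662] rpy [ 3.1409e+00 -1.3000e-03 -1.9800e-01] w 0.0512 F [-0.9  0.5  0. ] gf 0.0
-> [0.5166 0.0488 0.25  ] -0.195
  [0,0,-0.2, -0.0118,-0.0502,0.0162] x2
-> [0.5166 0.0488 0.154 ] -0.195
  [0,0,-0.0, 0.0000,-0.0000,0.0960] x3
```

View pics/w2.png

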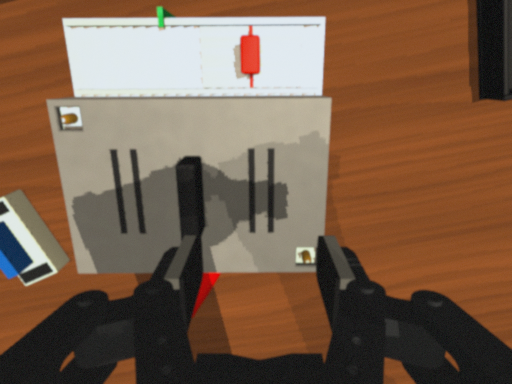

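Emit:
step_arm --targets '[[[0, 0, 0, -0.0115, -0.05, 0.03, 0.5], [0, 0, 0, -0.0115, -0.05, 0.06, 0.5], [0, 0, 0, -0.0115, -0.05, 0.075, 0.5], [0, 0, 0, -0.0115, -0.05, 0.085, 0.5], [0, 0, 0, -0.0115, -0.05, 0.095, 0.5]]]'

```text
time: 5.72
position: [0.5178, 0.0488, 0.1699]
orientation: [3.141, -0.0, -0.198]
ft_force: [0.5, -0.9, 0.3]
gripper_width: 0.0429
gripper_force: 0.0
```

Emit:
step_arm --targets '[[[0, 0, 0, 0, 0, 0.007, 0.5], [0, 0, 0, 0, 0, 0.0135, 0.5], [0, 0, 0, 0, 0, 0.0135, 0.5], [0, 0, 0, 0, 0, 0.0135, 0.5]]]'

```text
time: 6.05
position: [0.5173, 0.0491, 0.1577]
orientation: [3.142, -0.001, -0.198]
ft_force: [0.1, 0.2, 0.2]
gripper_width: 0.0423
gripper_force: 0.0
```

Emit:
step_arm --targets '[[[0, 0, 0, 0, 0, 0, 0], [0, 0, 0, 0, 0, 0, 0], [0, 0, 0, 0, 0, 0, 0], [0, 0, 0, 0, 0, 0, 0], [0, 0, 0, 0, 0, 0, 0]]]' --squeeze 60

```text
time: 6.47
position: [0.5174, 0.0494, 0.1584]
orientation: [-3.142, -0.002, -0.197]
ft_force: [-1.5, -1.0, 6.0]
gripper_width: 0.0127
gripper_force: 61.7
```

```bash
python3 -c "
from plan import *
t=hw(0,0); p=r.get_obs()['position']
plan([(p[0],p[1],.26,q[2]),(.40,-.27,.26,0.),(.40,-.27,.09,0.)])"
```

```text
t 6.5 p [0.5174 0.0494 0.1584] rpy [-3.1415e+00 -1.7000e-03 -1.9710e-01] w 0.0127 F [-1.5 -1.   6. ] gf 61.7
-> [0.5174 0.0494 0.26  ] -0.195
  [0,0,-0.1, 0.0000,-0.0000,-0.1016] x3
-> [ 0.4  -0.27  0.26] 0.0
  [0,0,-6.8, -0.0325,0.2049,-0.0000] x5
  [0,0,-4.4, -0.0362,0.1278,-0.0000] x4
-> [ 0.4  -0.27  0.09] 0.0
  [0,0,-0.0, 0.0000,-0.0000,0.1700] x5
```

Emit:
step_arm --targets '[[[0, 0, 0, 0, 0, -0.01, 0], [0, 0, 0, 0, 0, -0.02, 0], [0, 0, 0, 0, 0, -0.04, 0], [0, 0, 0, 0, 0, -0.07, 0], [0, 0, 0, 0, 0, -0.1, 0]]]'

```text
time: 6.88
position: [0.5156, 0.0496, 0.2579]
orientation: [3.141, 0.003, -0.196]
ft_force: [1.0, 0.3, -3.1]
gripper_width: 0.013
gripper_force: 60.3
```

Emit:
step_arm --targets '[[[0, 0, -2, -0.008, 0.05, 0, 0], [0, 0, -4, -0.016, 0.09, 0, 0], [0, 0, -5, -0.023, 0.13, 0, 0], [0, 0, -6, -0.029, 0.17, 0, 0], [0, 0, -6.8, -0.0325, 0.205, 0, 0]]]'

```text
time: 7.3
position: [0.443, -0.1464, 0.2578]
orientation: [-3.142, 0.0, -0.077]
ft_force: [0.6, -0.7, -3.9]
gripper_width: 0.0127
gripper_force: 60.4
```

Emit:
step_arm --targets '[[[0, 0, -2, -0.012, 0.04, 0, 0], [0, 0, -3, -0.022, 0.08, 0, 0], [0, 0, -4.4, -0.036, 0.115, 0, 0], [0, 0, -4.4, -0.036, 0.128, 0, 0], [0, 0, -4.4, -0.036, 0.128, 0, 0]]]'

```text
time: 7.72
position: [0.3966, -0.2742, 0.2578]
orientation: [3.14, 0.0, -0.009]
ft_force: [0.4, -0.1, -3.4]
gripper_width: 0.0125
gripper_force: 60.4
```

Emit:
step_arm --targets '[[[0, 0, 0, 0, 0, 0.035, 0], [0, 0, 0, 0, 0, 0.07, 0], [0, 0, 0, 0, 0, 0.1, 0], [0, 0, 0, 0, 0, 0.13, 0], [0, 0, 0, 0, 0, 0.145, 0]]]'

```text
time: 8.13
position: [0.3977, -0.2673, 0.1095]
orientation: [-3.138, 0.004, 0.0]
ft_force: [-0.9, 0.1, -3.9]
gripper_width: 0.0127
gripper_force: 60.3
```

```bash
python3 -c "
from plan import *
from h import *
plan([(.40,-.27,.089,0.)])
im=r.snapshot('top');cv2.imwrite('pics/t3.png',cv2.resize(im[:,:,::-1],(800,600)))"
```

```text
t 8.1 p [ 0.3977 -0.2673  0.1095] rpy [-3.1378e+00  4.3000e-03  5.0000e-04] w 0.0127 F [-0.9  0.1 -3.9] gf 60.3
-> [ 0.4   -0.27   0.089] 0.0
  [0,0,0.0, 0.0023,0.0027,0.0205] x1
```

View pics/t3.png

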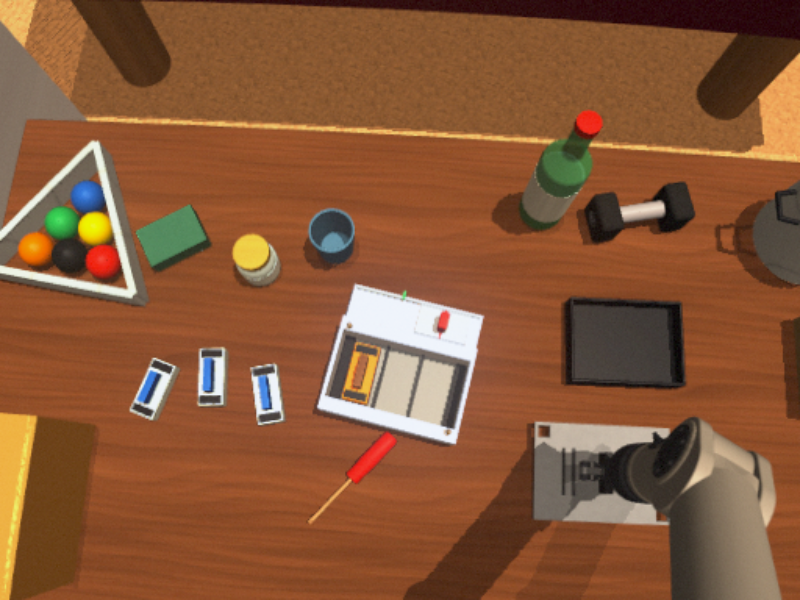

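Emit:
step_arm --targets '[[[0, 0, 0, 0, 0, 0.007, 0], [0, 0, 0, 0, 0, 0.013, 0], [0, 0, 0, 0, 0, 0.017, 0], [0, 0, 0, 0, 0, 0.021, 0], [0, 0, 0, 0, 0, 0.022, 0]]]'

```text
time: 8.6
position: [0.3992, -0.27, 0.0906]
orientation: [3.141, -0.001, -0.001]
ft_force: [0.3, 0.1, -4.6]
gripper_width: 0.0124
gripper_force: 60.4
```

Emit:
step_arm --targets '[[[0, 0, 0, 0, 0, 0, 0.45], [0, 0, 0, 0, 0, 0, 0.45], [0, 0, 0, 0, 0, 0, 0.45], [0, 0, 0, 0, 0, 0, 0.45]]]' --squeeze 25

```text
time: 8.93
position: [0.3995, -0.2703, 0.0911]
orientation: [3.141, -0.002, -0.001]
ft_force: [0.4, 0.0, -0.3]
gripper_width: 0.0384
gripper_force: 0.0
```

Emit:
step_arm --targets '[[[0, 0, 0, 0, 0, -0.03, 0.45], [0, 0, 0, 0, 0, -0.07, 0.45], [0, 0, 0, 0, 0, -0.11, 0.45], [0, 0, 0, 0, 0, -0.15, 0.45], [0, 0, 0, 0, 0, -0.17, 0.45]]]'

```text
time: 9.35
position: [0.4006, -0.271, 0.2658]
orientation: [3.137, -0.007, -0.002]
ft_force: [0.4, -0.3, -0.9]
gripper_width: 0.0383
gripper_force: 0.0
```

```bash
python3 -c "
from plan import *
from h import *
im=r.snapshot('top');crop(im,195,178,315,290,5,'pics/t4.png')
pr=r.camera_params('top')
for b in(-.066,0,.066):print(b,(proj('top',[[*hw(0,b),.008]])-[195,178])*5)
for c,a,p in blobs(im,(105,120,80),(125,255,255)):
    w=ray('top',p,.05)[:,:2]; v=np.linalg.svd(w-w.mean(0))[2][0]
    print(a,w.mean(0).round(4),np.degrees(np.arctan2(v[1],v[0])))
plan([])"
```

```text
-0.066 [[425.22224043 369.62511939]]
0 [[294.40427826 335.61639515]]
0.066 [[164.51043614 301.68307464]]
334 [0.7857 0.5759] -129.60343067438225
116 [0.508  0.3369] -176.60634638715604
129 [0.4821 0.426 ] 162.85654917229417
117 [0.4852 0.2466] -166.20828301341115
t 9.4 p [ 0.4019 -0.2718  0.2682] rpy [ 3.135e+00 -1.180e-02 -1.700e-03] w 0.0385 F [ 0.8 -0.7  2.3] gf 0.0
```

View pics/t4.png

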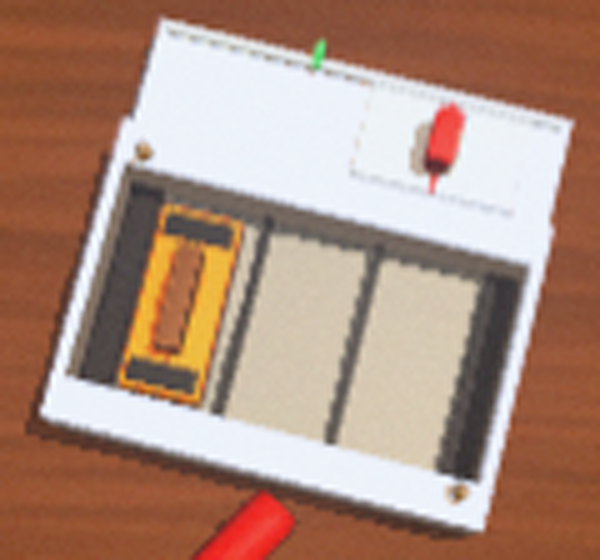

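```bash
cat > ds.py <<'E'
from plan import *
from h import *
T=lambda u,v:(195+u/5-.4,178+v/5-.4)
def H(X):
    d=np.atleast_2d(X)[:,:2]-q[:2]; c,s_=np.cos(q[2]),np.sin(q[2]); return np.c_[c*d[:,0]+s_*d[:,1],-s_*d[:,0]+c*d[:,1]]
E
python3 -c "
from ds import *
c=ray('top',[T(165,203),T(243,225),T(205,400),T(120,383)],.034);print(H(c).round(4).tolist(),H(c).mean(0))
rr=ray('top',[T(191,244),T(171,350)],.058);print(H(rr).round(4).tolist(),H(rr).mean(0))
d=ray('top',[T(243,315),T(354,345)],.02);print(H(d).round(4))
t=hw(.0,.056);print(t)
plan([(*t,.25,q[2]),(*t,.13,q[2]),(*t,.112,q[2])])"
```

```text
[[0.0441, 0.0774], [0.0432, 0.038], [-0.0427, 0.0338], [-0.0453, 0.075]] [-0.00018068  0.05604767]
[[0.0243, 0.0578], [-0.0262, 0.0537]] [-0.00094015  0.05576498]
[[ 0.0027  0.0275]
 [ 0.0022 -0.0282]]
(np.float64(0.5274564197705812), np.float64(0.103737584127489))
t 9.4 p [ 0.4019 -0.2718  0.2682] rpy [ 3.135e+00 -1.180e-02 -1.700e-03] w 0.0385 F [ 0.8 -0.7  2.3] gf 0.0
-> [0.5275 0.1037 0.25  ] -0.195
  [0,0,5.8, 0.0654,-0.1967,0.0095] x5
  [0,0,5.3, 0.0411,-0.1841,0.0087] x5
-> [0.5275 0.1037 0.13  ] -0.195
  [0,0,-0.0, -0.0000,-0.0000,0.1200] x3
-> [0.5275 0.1037 0.112 ] -0.195
  [0,0,-0.0, 0.0000,-0.0000,0.0180] x1
```

Emit:
step_arm --targets '[[[0, 0, 4, 0.065, -0.197, 0.01, 0.3], [0, 0, 4, 0.065, -0.197, 0.01, 0.3], [0, 0, 4, 0.065, -0.197, 0.01, 0.3], [0, 0, 4, 0.065, -0.197, 0.01, 0.3], [0, 0, 4, 0.065, -0.197, 0.01, 0.3]]]'

```text
time: 9.82
position: [0.4644, -0.0711, 0.2506]
orientation: [3.141, -0.001, -0.072]
ft_force: [0.9, -0.7, -0.1]
gripper_width: 0.0259
gripper_force: 0.0
```

Emit:
step_arm --targets '[[[0, 0, 4.3, 0.0465, -0.183, 0.009, 0.3], [0, 0, 4.3, 0.0465, -0.183, 0.009, 0.3], [0, 0, 4.3, 0.0465, -0.183, 0.009, 0.3], [0, 0, 4.3, 0.0465, -0.183, 0.009, 0.3], [0, 0, 4.3, 0.0465, -0.183, 0.009, 0.3]]]'

```text
time: 10.23
position: [0.5241, 0.112, 0.2415]
orientation: [-3.138, -0.001, -0.141]
ft_force: [0.2, 0.0, 0.5]
gripper_width: 0.0255
gripper_force: 0.0
```

Emit:
step_arm --targets '[[[0, 0, 0, 0, 0, 0, 0.3], [0, 0, 0, 0, 0, 0, 0.3], [0, 0, 0, 0, 0, 0, 0.3], [0, 0, 0, 0, 0, 0, 0.3]]]'

```text
time: 10.57
position: [0.5234, 0.1042, 0.2412]
orientation: [3.14, 0.0, -0.149]
ft_force: [0.1, 0.5, -0.2]
gripper_width: 0.0257
gripper_force: 0.0
```

```bash
python3 -c "
from ds import *
t=hw(.0,.056)
plan([(*t,.13,-.145),(*t,.112,-.145)])
im=r.snapshot('wrist');cv2.imwrite('pics/w5.png',im[:,:,::-1])
print(proj('wrist',[[*hw(.025,.056),.058],[*hw(-.025,.056),.058]]))"
```

```text
t 10.6 p [0.5234 0.1042 0.2412] rpy [ 3.1403e+00  2.0000e-04 -1.4900e-01] w 0.0257 F [ 0.1  0.5 -0.2] gf 0.0
-> [0.5275 0.1037 0.13  ] -0.145
  [0,0,-0.2, 0.0041,-0.0001,0.1112] x3
-> [0.5275 0.1037 0.112 ] -0.145
  [0,0,-0.0, 0.0000,-0.0000,0.0180] x1
[[261.21579833 143.01486384]
 [258.19407947 206.02138092]]
```

View pics/w5.png

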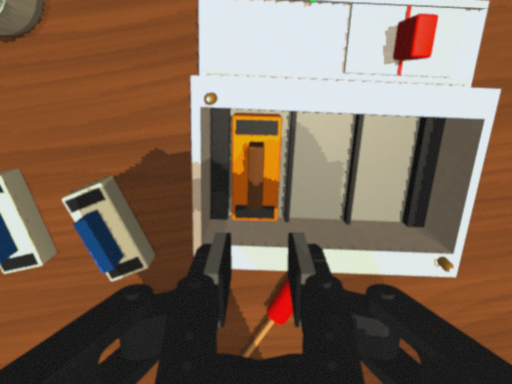

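Emit:
step_arm --targets '[[[0, 0, 0, 0.004, -0.0015, 0.035, 0.3], [0, 0, 0, 0.004, -0.0015, 0.07, 0.3], [0, 0, 0, 0.004, -0.0015, 0.095, 0.3], [0, 0, 0, 0.004, -0.0015, 0.11, 0.3], [0, 0, 0, 0.004, -0.0015, 0.119, 0.3]]]'

```text
time: 11.03
position: [0.5264, 0.1052, 0.1202]
orientation: [3.14, 0.003, -0.149]
ft_force: [-0.1, -0.1, 0.4]
gripper_width: 0.0256
gripper_force: 0.0
```

Emit:
step_arm --targets '[[[0, 0, 0, 0, 0, 0.006, 0.3], [0, 0, 0, 0, 0, 0.01, 0.3], [0, 0, 0, 0, 0, 0.01, 0.3], [0, 0, 0, 0, 0, 0.01, 0.3]]]'

```text
time: 11.37
position: [0.5284, 0.1071, 0.1133]
orientation: [-3.141, -0.002, -0.147]
ft_force: [0.1, 0.7, 0.1]
gripper_width: 0.0257
gripper_force: 0.0
```

Emit:
step_arm --targets '[[[0, 0, 0, 0, 0, 0, 0], [0, 0, 0, 0, 0, 0, 0], [0, 0, 0, 0, 0, 0, 0], [0, 0, 0, 0, 0, 0, 0], [0, 0, 0, 0, 0, 0, 0]]]' --squeeze 25

```text
time: 11.78
position: [0.5284, 0.1071, 0.1133]
orientation: [-3.141, -0.002, -0.146]
ft_force: [-0.1, -1.0, 5.9]
gripper_width: 0.0117
gripper_force: 30.5
```

Emit:
step_arm --targets '[[[0, 0, 0, 0, 0, -0.01, 0], [0, 0, 0, 0, 0, -0.03, 0], [0, 0, 0, 0, 0, -0.06, 0], [0, 0, 0, 0, 0, -0.1, 0], [0, 0, 0, 0, 0, -0.12, 0]]]'

```text
time: 12.2
position: [0.5287, 0.1078, 0.2364]
orientation: [-3.14, -0.004, -0.146]
ft_force: [1.1, 0.5, -0.8]
gripper_width: 0.0115
gripper_force: 29.6
```

```bash
python3 -c "
from plan import *
plan([(.598,-.306,.235,.05),(.598,-.306,.115,.05)])"
```

```text
t 12.2 p [0.5287 0.1078 0.2364] rpy [-3.1397 -0.0042 -0.1458] w 0.0115 F [ 1.1  0.5 -0.8] gf 29.6
-> [ 0.598 -0.306  0.235] 0.05
  [0,0,-5.5, 0.0636,0.1975,0.0007] x5
  [0,0,-5.5, 0.0442,0.2027,0.0007] x5
  [0,0,-0.1, 0.0005,0.0045,0.0000] x1
-> [ 0.598 -0.306  0.115] 0.05
  [0,0,-0.0, 0.0000,0.0000,0.1200] x3
```

Emit:
step_arm --targets '[[[0, 0, -1, 0.013, 0.04, 0, 0], [0, 0, -2, 0.025, 0.08, 0, 0], [0, 0, -3.5, 0.038, 0.12, 0, 0], [0, 0, -4.5, 0.051, 0.16, 0, 0], [0, 0, -5.5, 0.0635, 0.1975, 0, 0]]]'

```text
time: 12.62
position: [0.5612, -0.0994, 0.2326]
orientation: [3.142, 0.001, -0.049]
ft_force: [1.9, 1.0, -1.3]
gripper_width: 0.0116
gripper_force: 29.6
```

Emit:
step_arm --targets '[[[0, 0, -1, 0.01, 0.04, 0, 0], [0, 0, -2, 0.018, 0.08, 0, 0], [0, 0, -3.5, 0.027, 0.12, 0, 0], [0, 0, -4.5, 0.036, 0.16, 0, 0], [0, 0, -5.5, 0.0445, 0.195, 0, 0]]]'

```text
time: 13.03
position: [0.5957, -0.2974, 0.2323]
orientation: [3.141, 0.001, 0.045]
ft_force: [0.3, -0.3, -0.7]
gripper_width: 0.0111
gripper_force: 29.5
```

Emit:
step_arm --targets '[[[0, 0, 0, 0, 0.01, 0, 0], [0, 0, 0, 0, 0.01, 0.03, 0], [0, 0, 0, 0, 0.01, 0.06, 0], [0, 0, 0, 0, 0.01, 0.09, 0], [0, 0, 0, 0, 0.01, 0.11, 0]]]'

```text
time: 13.45
position: [0.5951, -0.3033, 0.1192]
orientation: [-3.139, 0.004, 0.046]
ft_force: [0.2, -1.2, -2.0]
gripper_width: 0.0114
gripper_force: 29.5
```

```bash
python3 -c "
from plan import *
plan([(.598,-.306,.112,.05)])"
```

```text
t 13.4 p [ 0.5951 -0.3033  0.1192] rpy [-3.1387  0.0042  0.0458] w 0.0114 F [ 0.2 -1.2 -2. ] gf 29.5
-> [ 0.598 -0.306  0.112] 0.05
  [0,0,-0.2, 0.0027,0.0028,0.0072] x1
```

Release, rise and head back toward the fresh cartridges (looking again at their poses).

Emit:
step_arm --targets '[[[0, 0, 0, 0.002, 0.002, 0.003, 0], [0, 0, 0, 0.002, 0.002, 0.0055, 0], [0, 0, 0, 0.002, 0.002, 0.0055, 0.3], [0, 0, 0, 0.002, 0.002, 0.0055, 0.3], [0, 0, 0, 0.002, 0.002, 0.0055, 0.3]]]' --squeeze 22

```text
time: 13.87
position: [0.6004, -0.3069, 0.1193]
orientation: [3.14, -0.004, 0.046]
ft_force: [-0.3, 0.7, -0.0]
gripper_width: 0.0256
gripper_force: 0.0
```

Emit:
step_arm --targets '[[[0, 0, 0, 0, 0, -0.03, 0.3], [0, 0, 0, 0, 0, -0.07, 0.3], [0, 0, 0, 0, 0, -0.11, 0.3], [0, 0, 0, 0, -0.04, -0.13, 0.3], [0, 0, 0, 0, -0.08, -0.13, 0.3]]]'

```text
time: 14.28
position: [0.5979, -0.2321, 0.2549]
orientation: [3.134, -0.013, 0.038]
ft_force: [2.5, 1.0, 0.2]
gripper_width: 0.026
gripper_force: 0.0
```

```bash
cat > fresh.py <<'E'
from ds import *
def fresh():
    im=r.snapshot('top'); out=[]
    for c,a,p in blobs(im,(105,120,80),(125,255,255)):
        if a>200: continue
        w=ray('top',p,.047)[:,:2]; v=np.linalg.svd(w-w.mean(0))[2][0]
        yaw=(np.arctan2(v[1],v[0])+np.pi/2)%np.pi-np.pi/2
        out.append((w.mean(0),yaw)); print(a,w.mean(0).round(4),round(yaw,3))
    return im,sorted(out,key=lambda k:k[0][1])
E
python3 -c "
from fresh import *
im,f=fresh()
g,y=f[0]
plan([(*g,.25,y),(*g,.125,y),(*g,.108,y)])"
```

```text
118 [0.5079 0.3376] 0.076
131 [0.4825 0.4269] -0.316
118 [0.4853 0.2472] 0.247
t 14.3 p [ 0.5982 -0.2166  0.2526] rpy [-3.1366 -0.0091  0.0536] w 0.0255 F [-1.5  9.6 -0.6] gf 0.0
-> [0.4853 0.2472 0.25  ] 0.247
  [0,0,-4.8, -0.0382,-0.2039,0.0011] x5
  [0,0,-4.8, -0.0210,-0.2064,0.0011] x5
  [0,0,-1.4, -0.0011,-0.0623,0.0003] x2
-> [0.4853 0.2472 0.125 ] 0.247
  [0,0,-0.0, 0.0000,0.0000,0.1250] x4
-> [0.4853 0.2472 0.108 ] 0.247
  [0,0,-0.0, 0.0000,0.0000,0.0170] x1
```

Emit:
step_arm --targets '[[[0, 0, -4.8, -0.038, -0.204, 0, 0.3], [0, 0, -4.8, -0.038, -0.204, 0, 0.3], [0, 0, -4.8, -0.038, -0.204, 0, 0.3], [0, 0, -4.8, -0.038, -0.204, 0, 0.3], [0, 0, -4.8, -0.038, -0.204, 0, 0.3]]]'

```text
time: 14.75
position: [0.5476, -0.0235, 0.2483]
orientation: [3.141, -0.002, 0.13]
ft_force: [0.9, 0.3, 0.2]
gripper_width: 0.0256
gripper_force: 0.0
```

Emit:
step_arm --targets '[[[0, 0, -4.8, -0.021, -0.206, 0, 0.3], [0, 0, -4.8, -0.021, -0.206, 0, 0.3], [0, 0, -4.8, -0.021, -0.206, 0, 0.3], [0, 0, -4.8, -0.021, -0.206, 0, 0.3], [0, 0, -4.8, -0.021, -0.206, 0, 0.3]]]'

```text
time: 15.17
position: [0.5001, 0.1782, 0.2483]
orientation: [3.141, -0.003, 0.214]
ft_force: [0.5, 0.5, -0.7]
gripper_width: 0.026
gripper_force: 0.0
```

Emit:
step_arm --targets '[[[0, 0, -1.4, -0.001, -0.055, 0, 0.3], [0, 0, -1.4, -0.001, -0.055, 0, 0.3], [0, 0, -1.4, -0.001, -0.055, 0, 0.3], [0, 0, -1.4, -0.001, -0.055, 0, 0.3], [0, 0, -1.4, -0.001, -0.055, 0, 0.3]]]'

```text
time: 15.58
position: [0.4887, 0.228, 0.2473]
orientation: [3.14, -0.001, 0.236]
ft_force: [0.4, -0.7, -0.5]
gripper_width: 0.0255
gripper_force: 0.0
```

```bash
cat >> fresh.py <<'E'
def wfresh(near=None):
    p=r.camera_params('wrist'); im=r.snapshot('wrist'); out=[]
    for c,a,px in blobs(im,(100,120,60),(128,255,255),60):
        # keep the bright top of the rib
        v=cv2.cvtColor(im,cv2.COLOR_RGB2HSV)[px[:,1],px[:,0],2].astype(int)
        th=(v.max()+v.min())/2 if v.max()-v.min()>50 else 0
        t=px[v>=th]
        w=ray(p,t,.05)[:,:2]; rc=cv2.minAreaRect((w*1e4).astype(np.float32))
        b=cv2.boxPoints(rc)/1e4; e=max(b[1]-b[0],b[2]-b[1],key=np.linalg.norm)
        yaw=(np.arctan2(e[1],e[0])+np.pi/2)%np.pi-np.pi/2
        print(c.round(0),a,len(t),"ctr",(np.array(rc[0])/1e4).round(4),"size",np.round(rc[1],0)/10,"yaw",round(yaw,3))
        out.append((np.array(rc[0])/1e4,yaw))
    return im,out
E
python3 -c "
from fresh import *
plan([])
im,o=wfresh();cv2.imwrite('pics/w6.png',im[:,:,::-1])"
```

```text
t 15.6 p [0.4887 0.228  0.2473] rpy [ 3.1402e+00 -8.0000e-04  2.3590e-01] w 0.0255 F [ 0.4 -0.7 -0.5] gf 0.0
[126. 121.] 1425 486 ctr [0.5175 0.3414] size [27.  11.2] yaw 0.114
[ 13. 121.] 1512 570 ctr [0.4842 0.4303] size [11.5 43.6] yaw -0.299
[232. 172.] 877 306 ctr [0.4849 0.2507] size [49.4 11. ] yaw 0.218
```

View pics/w6.png

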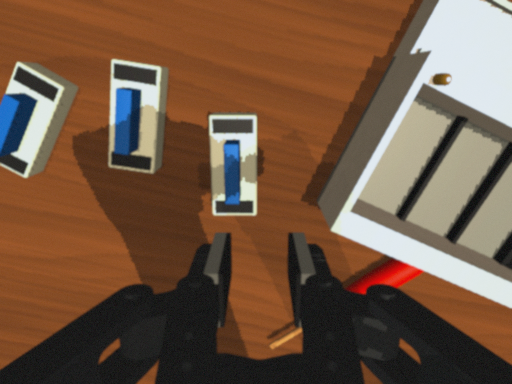

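```bash
python3 -c "
from plan import *
g=(.4849,.2507); b=hw(0,.056)
plan([(*g,.125,.225),(*g,.107,.225),(*g,.227,.225),(*b,.227,q[2]),(*b,.13,q[2])])"
```

```text
t 15.6 p [0.4889 0.2275 0.2471] rpy [ 3.1402e+00 -6.0000e-04  2.3470e-01] w 0.0255 F [-0.3  0.3 -0.4] gf 0.0
-> [0.4849 0.2507 0.125 ] 0.225
  [0,0,0.6, 0.0015,-0.0235,0.1221] x3
-> [0.4849 0.2507 0.107 ] 0.225
  [0,0,-0.0, 0.0000,0.0000,0.0180] x1
-> [0.4849 0.2507 0.227 ] 0.225
  [0,0,-0.0, 0.0000,0.0000,-0.1200] x3
-> [0.5275 0.1037 0.227 ] -0.195
  [0,0,24.1, 0.0087,0.1528,-0.0000] x4
-> [0.5275 0.1037 0.13  ] -0.195
  [0,0,-0.0, 0.0000,0.0000,0.0970] x3
```

Emit:
step_arm --targets '[[[0, 0, 0.6, 0.0015, -0.0235, 0.03, 0.3], [0, 0, 0.6, 0.0015, -0.0235, 0.065, 0.3], [0, 0, 0.6, 0.0015, -0.0235, 0.095, 0.3], [0, 0, 0.6, 0.0015, -0.0235, 0.112, 0.3], [0, 0, 0.6, 0.0015, -0.0235, 0.122, 0.3]]]'

```text
time: 16.05
position: [0.4835, 0.2499, 0.1222]
orientation: [3.139, 0.004, 0.224]
ft_force: [-0.2, 0.9, -0.0]
gripper_width: 0.0256
gripper_force: 0.0
```

Emit:
step_arm --targets '[[[0, 0, 0, 0, 0, 0.008, 0.3], [0, 0, 0, 0, 0, 0.014, 0.3], [0, 0, 0, 0, 0, 0.018, 0.3], [0, 0, 0, 0, 0, 0.018, 0.3], [0, 0, 0, 0, 0, 0.018, 0.3]]]'

```text
time: 16.47
position: [0.4845, 0.2529, 0.1075]
orientation: [-3.141, -0.001, 0.227]
ft_force: [0.3, -0.6, 0.7]
gripper_width: 0.0258
gripper_force: 0.0
```

Emit:
step_arm --targets '[[[0, 0, 0, 0, 0, 0, 0], [0, 0, 0, 0, 0, 0, 0], [0, 0, 0, 0, 0, 0, 0], [0, 0, 0, 0, 0, 0, 0], [0, 0, 0, 0, 0, 0, 0]]]'

```text
time: 16.88
position: [0.4841, 0.2528, 0.1071]
orientation: [3.141, -0.0, 0.227]
ft_force: [-0.3, -1.1, 2.2]
gripper_width: 0.0113
gripper_force: 25.1
```

Emit:
step_arm --targets '[[[0, 0, 0, 0, 0, -0.01, 0], [0, 0, 0, 0, 0, -0.03, 0], [0, 0, 0, 0, 0, -0.06, 0], [0, 0, 0, 0, 0, -0.1, 0], [0, 0, 0, 0, 0, -0.12, 0]]]'

```text
time: 17.3
position: [0.485, 0.254, 0.2313]
orientation: [-3.14, -0.005, 0.228]
ft_force: [0.3, 0.8, -1.8]
gripper_width: 0.0117
gripper_force: 24.8
```

Emit:
step_arm --targets '[[[0, 0, 5, 0.0015, 0.035, 0, 0], [0, 0, 10, 0.003, 0.07, 0, 0], [0, 0, 15, 0.006, 0.11, 0, 0], [0, 0, 20, 0.0085, 0.14, 0, 0], [0, 0, 24, 0.0085, 0.1525, 0, 0]]]'

```text
time: 17.72
position: [0.5278, 0.1002, 0.2273]
orientation: [3.139, -0.002, -0.202]
ft_force: [0.3, -0.3, -1.8]
gripper_width: 0.0115
gripper_force: 24.7
```

Emit:
step_arm --targets '[[[0, 0, 0, 0, 0, 0, 0], [0, 0, 0, 0, 0, 0, 0], [0, 0, 0, 0, 0, 0, 0]]]'

```text
time: 17.97
position: [0.5261, 0.1079, 0.2271]
orientation: [-3.14, 0.0, -0.188]
ft_force: [0.5, 0.8, -1.7]
gripper_width: 0.0113
gripper_force: 24.7
```

```bash
python3 -c "
from plan import *
b=hw(0,.056)
plan([(*b,.145,q[2]),(*b,.115,q[2])])"
```

```text
t 18.0 p [0.5261 0.1079 0.2271] rpy [-3.1404e+00  3.0000e-04 -1.8830e-01] w 0.0113 F [ 0.5  0.8 -1.7] gf 24.7
-> [0.5275 0.1037 0.145 ] -0.195
  [0,0,0.4, 0.0021,0.0038,0.0821] x2
-> [0.5275 0.1037 0.115 ] -0.195
  [0,0,-0.0, 0.0000,-0.0000,0.0300] x1
```

Emit:
step_arm --targets '[[[0, 0, 0.3, 0.002, 0.003, 0.02, 0], [0, 0, 0.3, 0.002, 0.003, 0.045, 0], [0, 0, 0.3, 0.002, 0.003, 0.065, 0], [0, 0, 0.3, 0.002, 0.003, 0.08, 0], [0, 0, 0.3, 0.002, 0.003, 0.09, 0]]]'

```text
time: 18.38
position: [0.5266, 0.1048, 0.1352]
orientation: [-3.142, 0.003, -0.193]
ft_force: [0.0, 0.2, -1.9]
gripper_width: 0.0111
gripper_force: 24.7
```

Emit:
step_arm --targets '[[[0, 0, 0, 0, 0, 0.007, 0], [0, 0, 0, 0, 0, 0.013, 0], [0, 0, 0, 0, 0, 0.018, 0], [0, 0, 0, 0, 0, 0.021, 0], [0, 0, 0, 0, 0, 0.021, 0]]]'

```text
time: 18.8
position: [0.528, 0.1029, 0.1157]
orientation: [3.141, 0.0, -0.197]
ft_force: [-0.3, -0.5, -1.5]
gripper_width: 0.0114
gripper_force: 24.7
```

Emit:
step_arm --targets '[[[0, 0, 0, 0, 0, 0, 0.3], [0, 0, 0, 0, 0, 0, 0.3], [0, 0, 0, 0, 0, 0, 0.3]]]'

```text
time: 19.05
position: [0.5287, 0.1029, 0.1166]
orientation: [-3.141, -0.002, -0.197]
ft_force: [-0.4, 0.2, -0.5]
gripper_width: 0.0256
gripper_force: 0.0
```

Emit:
step_arm --targets '[[[0, 0, 0, 0, 0, -0.03, 0.3], [0, 0, 0, 0, 0, -0.07, 0.3], [0, 0, 0, 0, 0, -0.11, 0.3], [0, 0, 0, 0, 0, -0.13, 0.3]]]'

```text
time: 19.38
position: [0.53, 0.1034, 0.2512]
orientation: [-3.138, -0.007, -0.197]
ft_force: [1.3, 0.3, 0.6]
gripper_width: 0.0258
gripper_force: 0.0
```

```bash
python3 -c "
from fresh import *
im,f=fresh()
f=[k for k in f if k[0][1]>.2]; g,y=f[0]
g=g-[0.04,0]   # stand back to have it in view
plan([(*g,.25,y)])"
```

```text
109 [0.5079 0.3382] 0.074
108 [0.4829 0.4285] -0.307
t 19.4 p [0.5315 0.1039 0.2539] rpy [-3.1366 -0.0124 -0.1971] w 0.0257 F [1.6 0.4 2.1] gf 0.0
-> [0.4679 0.3382 0.25  ] 0.074
  [0,0,-13.3, -0.0925,-0.1857,0.0033] x5
  [0,0,-2.3, -0.0080,-0.0344,0.0006] x1
```

Emit:
step_arm --targets '[[[0, 0, -13.3, -0.0925, -0.185, 0, 0.3], [0, 0, -13.3, -0.0925, -0.185, 0, 0.3], [0, 0, -13.3, -0.0925, -0.185, 0, 0.3], [0, 0, -13.3, -0.0925, -0.185, 0, 0.3], [0, 0, -13.3, -0.0925, -0.185, 0, 0.3]]]'

```text
time: 19.85
position: [0.4727, 0.3041, 0.2463]
orientation: [-3.141, -0.001, 0.035]
ft_force: [1.6, -0.7, -0.4]
gripper_width: 0.0259
gripper_force: 0.0
```

Emit:
step_arm --targets '[[[0, 0, -2.3, -0.008, -0.034, 0, 0.3], [0, 0, -2.3, -0.008, -0.034, 0, 0.3], [0, 0, -2.3, -0.008, -0.034, 0, 0.3], [0, 0, -2.3, -0.008, -0.034, 0, 0.3], [0, 0, -2.3, -0.008, -0.034, 0, 0.3]]]'

```text
time: 20.27
position: [0.4651, 0.3342, 0.2457]
orientation: [3.14, -0.0, 0.073]
ft_force: [0.3, -0.7, -0.2]
gripper_width: 0.0256
gripper_force: 0.0
```

```bash
python3 -c "
from fresh import *
im,o=wfresh()
g,y=min(o,key=lambda k:abs(k[0][1]-.338)); b=hw(0,0)
plan([(*g,.125,y),(*g,.107,y),(*g,.227,y),(*b,.227,q[2])])"
```

```text
[141. 149.] 1090 726 ctr [0.4816 0.4307] size [11.3 50. ] yaw -0.324
[255. 152.] 130 121 ctr [0.4874 0.3396] size [11.9  9.4] yaw 0.072
t 20.3 p [0.4652 0.3341 0.2457] rpy [ 3.1404e+00 -3.0000e-04  7.2300e-02] w 0.0254 F [-0.3 -0.5  0.2] gf 0.0
-> [0.4874 0.3396 0.125 ] 0.072
  [0,0,0.0, 0.0225,-0.0038,0.1207] x3
-> [0.4874 0.3396 0.107 ] 0.072
  [0,0,-0.0, 0.0000,0.0000,0.0180] x1
-> [0.4874 0.3396 0.227 ] 0.072
  [0,0,-0.0, 0.0000,0.0000,-0.1200] x3
-> [0.5166 0.0488 0.227 ] -0.195
  [0,0,10.9, 0.0057,0.2074,-0.0000] x5
  [0,0,4.4, 0.0183,0.0827,-0.0000] x3
```

Emit:
step_arm --targets '[[[0, 0, 0, 0.038, -0.0045, 0.02, 0.35], [0, 0, 0, 0.043, -0.0045, 0.055, 0.35], [0, 0, 0, 0.043, -0.0045, 0.09, 0.35], [0, 0, 0, 0.043, -0.0045, 0.11, 0.35], [0, 0, 0, 0.043, -0.0045, 0.12, 0.35]]]'

```text
time: 20.73
position: [0.5062, 0.3405, 0.1222]
orientation: [3.138, 0.005, 0.073]
ft_force: [-0.4, -0.6, -0.0]
gripper_width: 0.03
gripper_force: 0.0
```

Emit:
step_arm --targets '[[[0, 0, 0, 0, 0, 0.008, 0.35], [0, 0, 0, 0, 0, 0.014, 0.35], [0, 0, 0, 0, 0, 0.018, 0.35], [0, 0, 0, 0, 0, 0.018, 0.35], [0, 0, 0, 0, 0, 0.018, 0.35]]]'

```text
time: 21.15
position: [0.5074, 0.3441, 0.1089]
orientation: [-3.141, -0.002, 0.075]
ft_force: [0.2, 0.3, -0.3]
gripper_width: 0.0299
gripper_force: 0.0
```

Emit:
step_arm --targets '[[[0, 0, 0, 0, 0, 0, 0], [0, 0, 0, 0, 0, 0, 0], [0, 0, 0, 0, 0, 0, 0], [0, 0, 0, 0, 0, 0, 0], [0, 0, 0, 0, 0, 0, 0]]]'

```text
time: 21.57
position: [0.5069, 0.3438, 0.1081]
orientation: [3.142, -0.0, 0.075]
ft_force: [0.1, -0.5, 1.7]
gripper_width: 0.0115
gripper_force: 25.3
```

Emit:
step_arm --targets '[[[0, 0, 0, 0, 0, -0.01, 0], [0, 0, 0, 0, 0, -0.03, 0], [0, 0, 0, 0, 0, -0.06, 0], [0, 0, 0, 0, 0, -0.1, 0], [0, 0, 0, 0, 0, -0.12, 0]]]'

```text
time: 21.98
position: [0.5078, 0.345, 0.2326]
orientation: [-3.138, -0.005, 0.076]
ft_force: [1.7, 1.3, -0.5]
gripper_width: 0.0118
gripper_force: 25.1
```

```bash
python3 -c "
from fresh import *
im=r.snapshot('wrist');im2=r.snapshot('top')
cv2.imwrite('pics/w7.png',np.hstack([cv2.resize(im,(400,300)),cv2.resize(im2,(400,300))])[:,:,::-1])
b=hw(0,0)
plan([(*b,.227,q[2])])"
```

```text
t 22.1 p [0.5087 0.3457 0.2334] rpy [-3.1365 -0.0086  0.0754] w 0.0109 F [ 0.2  0.1 -1.9] gf 25.1
-> [0.5166 0.0488 0.227 ] -0.195
  [0,0,10.8, -0.0101,0.2072,0.0045] x5
  [0,0,4.7, 0.0125,0.0887,0.0019] x3
```

View pics/w7.png

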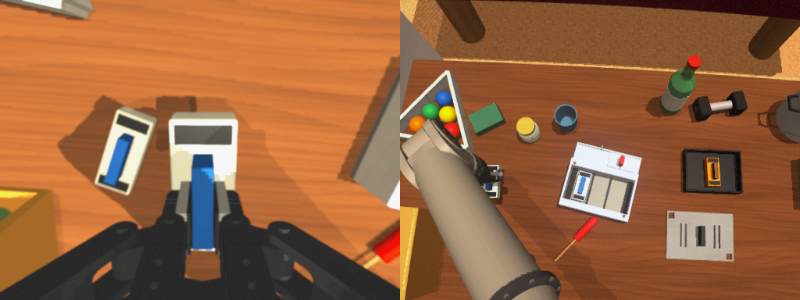

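Emit:
step_arm --targets '[[[0, 0, 2, -0.002, 0.035, 0, 0], [0, 0, 4, -0.004, 0.075, 0, 0], [0, 0, 6, -0.006, 0.115, 0, 0], [0, 0, 8, -0.008, 0.155, 0, 0], [0, 0, 10, -0.01, 0.195, 0, 0]]]'

```text
time: 22.5
position: [0.5104, 0.1464, 0.2268]
orientation: [3.141, 0.002, -0.1]
ft_force: [0.5, -0.6, -1.1]
gripper_width: 0.0112
gripper_force: 25.0
```

Emit:
step_arm --targets '[[[0, 0, 1.5, 0.004, 0.035, 0, 0], [0, 0, 3, 0.008, 0.07, 0, 0], [0, 0, 5, 0.013, 0.095, 0, 0], [0, 0, 5.5, 0.0135, 0.1005, 0, 0], [0, 0, 5.5, 0.0135, 0.1005, 0, 0]]]'

```text
time: 22.92
position: [0.5143, 0.0443, 0.2269]
orientation: [3.14, 0.002, -0.2]
ft_force: [-0.0, -0.3, -2.3]
gripper_width: 0.0112
gripper_force: 25.0
```

Emit:
step_arm --targets '[[[0, 0, 0, 0, 0, 0, 0], [0, 0, 0, 0, 0, 0, 0], [0, 0, 0, 0, 0, 0, 0]]]'

```text
time: 23.17
position: [0.5148, 0.0492, 0.2276]
orientation: [-3.141, 0.001, -0.192]
ft_force: [0.8, -0.4, -1.0]
gripper_width: 0.0113
gripper_force: 25.0
```

```bash
python3 -c "
from plan import *
b=hw(0,0)
plan([(*b,.137,q[2])])"
```

```text
t 23.2 p [0.5148 0.0492 0.2276] rpy [-3.1409e+00  6.0000e-04 -1.9160e-01] w 0.0113 F [ 0.8 -0.4 -1. ] gf 25.0
-> [0.5166 0.0488 0.137 ] -0.195
  [0,0,0.2, 0.0018,0.0001,0.0906] x3
```

Emit:
step_arm --targets '[[[0, 0, 0, 0.0015, 0, 0.02, 0], [0, 0, 0, 0.0015, 0, 0.045, 0], [0, 0, 0, 0.0015, 0, 0.065, 0], [0, 0, 0, 0.0015, 0, 0.08, 0], [0, 0, 0, 0.0015, 0, 0.09, 0]]]'

```text
time: 23.58
position: [0.5155, 0.0483, 0.1361]
orientation: [3.141, 0.003, -0.192]
ft_force: [0.7, -0.1, -1.5]
gripper_width: 0.0114
gripper_force: 25.0
```

Emit:
step_arm --targets '[[[0, 0, 0, 0, 0, 0.007, 0], [0, 0, 0, 0, 0, 0.013, 0], [0, 0, 0, 0, 0, 0.018, 0], [0, 0, 0, 0, 0, 0.02, 0], [0, 0, 0, 0, 0, 0.02, 0]]]'

```text
time: 24.0
position: [0.5166, 0.047, 0.1179]
orientation: [3.142, -0.0, -0.195]
ft_force: [-0.8, 0.2, -1.0]
gripper_width: 0.0116
gripper_force: 25.0
```

Emit:
step_arm --targets '[[[0, 0, 0, 0, 0, 0, 0.3], [0, 0, 0, 0, 0, 0, 0.3], [0, 0, 0, 0, 0, 0, 0.3]]]'

```text
time: 24.25
position: [0.5171, 0.0469, 0.1186]
orientation: [-3.141, -0.002, -0.195]
ft_force: [0.1, 0.5, 0.6]
gripper_width: 0.0256
gripper_force: 0.0
```

Emit:
step_arm --targets '[[[0, 0, 0, 0, 0, -0.03, 0.3], [0, 0, 0, 0, 0, -0.07, 0.3], [0, 0, 0, 0, 0, -0.11, 0.3], [0, 0, 0, 0, 0, -0.13, 0.3]]]'

```text
time: 24.58
position: [0.5185, 0.0473, 0.253]
orientation: [-3.139, -0.007, -0.195]
ft_force: [1.2, -0.2, 0.5]
gripper_width: 0.0254
gripper_force: 0.0
```

```bash
python3 -c "
from fresh import *
im,f=fresh()
g,y=f[-1]
g=g+[-0.04*np.cos(y),-.04*np.sin(y)+.003]
plan([(*g,.25,y)])"
```

```text
122 [0.483  0.4274] -0.325
34 [0.5147 0.1055] 0.058
t 24.6 p [0.5201 0.0476 0.2557] rpy [-3.138  -0.0127 -0.1954] w 0.0258 F [-0.   0.1  2.4] gf 0.0
-> [0.4451 0.4432 0.25  ] -0.325
  [0,0,3.8, -0.0775,-0.1925,0.0030] x5
  [0,0,3.6, -0.0848,-0.1758,0.0028] x5
```

Emit:
step_arm --targets '[[[0, 0, 3.8, -0.0775, -0.1925, 0, 0.3], [0, 0, 3.8, -0.0775, -0.1925, 0, 0.3], [0, 0, 3.8, -0.0775, -0.1925, 0, 0.3], [0, 0, 3.8, -0.0775, -0.1925, 0, 0.3], [0, 0, 3.8, -0.0775, -0.1925, 0, 0.3]]]'

```text
time: 25.05
position: [0.4771, 0.2525, 0.2483]
orientation: [-3.141, -0.001, -0.262]
ft_force: [0.1, 0.1, 1.0]
gripper_width: 0.0257
gripper_force: 0.0
```

Emit:
step_arm --targets '[[[0, 0, 3.6, -0.085, -0.1755, 0, 0.3], [0, 0, 3.6, -0.085, -0.1755, 0, 0.3], [0, 0, 3.6, -0.085, -0.1755, 0, 0.3], [0, 0, 3.6, -0.085, -0.1755, 0, 0.3], [0, 0, 3.6, -0.085, -0.1755, 0, 0.3]]]'

```text
time: 25.47
position: [0.4389, 0.4466, 0.2479]
orientation: [-3.139, 0.002, -0.321]
ft_force: [-0.9, 0.0, 0.0]
gripper_width: 0.0254
gripper_force: 0.0
```

Emit:
step_arm --targets '[[[0, 0, 0, 0, 0, 0, 0.3], [0, 0, 0, 0, 0, 0, 0.3], [0, 0, 0, 0, 0, 0, 0.3]]]'

```text
time: 25.72
position: [0.4413, 0.4414, 0.2475]
orientation: [3.14, -0.001, -0.325]
ft_force: [1.1, -0.6, -0.6]
gripper_width: 0.0261
gripper_force: 0.0
```

```bash
python3 -c "
from fresh import *
im,o=wfresh()
g,y=o[0]
plan([(*g,.127,y)])
g=(.483,.431);plan([(*g,.127,-.32)])
print(proj('wrist',[[*g,.05]]))"
```

```text
[257. 143.] 334 324 ctr [0.4679 0.4351] size [10.2 20.6] yaw -0.322
t 25.8 p [0.4419 0.4407 0.2475] rpy [ 3.1402e+00 -9.0000e-04 -3.2620e-01] w 0.0256 F [ 0.1 -0.6  0.5] gf 0.0
-> [0.4679 0.4351 0.127 ] -0.322
  [0,0,-0.3, 0.0264,-0.0030,0.1205] x3
t 25.8 p [0.4419 0.4407 0.2475] rpy [ 3.1402e+00 -9.0000e-04 -3.2620e-01] w 0.0256 F [ 0.1 -0.6  0.5] gf 0.0
-> [0.483 0.431 0.127] -0.32
  [0,0,-0.4, 0.0420,-0.0040,0.1205] x4
[[254.39825045 123.0800447 ]]
```

Emit:
step_arm --targets '[[[0, 0, 0, 0.038, -0.003, 0.02, 0.35], [0, 0, 0, 0.041, -0.003, 0.055, 0.35], [0, 0, 0, 0.041, -0.003, 0.09, 0.35], [0, 0, 0, 0.041, -0.003, 0.11, 0.35], [0, 0, 0, 0.041, -0.003, 0.121, 0.35]]]'

```text
time: 26.18
position: [0.481, 0.4281, 0.1233]
orientation: [3.136, 0.002, -0.328]
ft_force: [-1.3, -0.7, 0.5]
gripper_width: 0.0299
gripper_force: 0.0
```

Emit:
step_arm --targets '[[[0, 0, 0, 0, 0, 0.008, 0.35], [0, 0, 0, 0, 0, 0.014, 0.35], [0, 0, 0, 0, 0, 0.018, 0.35], [0, 0, 0, 0, 0, 0.018, 0.35], [0, 0, 0, 0, 0, 0.018, 0.35]]]'

```text
time: 26.6
position: [0.4813, 0.4325, 0.1099]
orientation: [-3.14, -0.001, -0.324]
ft_force: [-0.8, -0.3, 0.1]
gripper_width: 0.0301
gripper_force: 0.0
```

Emit:
step_arm --targets '[[[0, 0, 0, 0, 0, 0, 0], [0, 0, 0, 0, 0, 0, 0], [0, 0, 0, 0, 0, 0, 0], [0, 0, 0, 0, 0, 0, 0], [0, 0, 0, 0, 0, 0, 0]]]'

```text
time: 27.02
position: [0.4811, 0.4323, 0.1095]
orientation: [-3.141, -0.001, -0.324]
ft_force: [-0.7, -1.0, 4.2]
gripper_width: 0.0112
gripper_force: 28.5
```

Emit:
step_arm --targets '[[[0, 0, 0, 0, 0, -0.01, 0], [0, 0, 0, 0, 0, -0.03, 0], [0, 0, 0, 0, 0, -0.06, 0], [0, 0, 0, 0, 0, -0.1, 0], [0, 0, 0, 0, 0, -0.12, 0]]]'

```text
time: 27.43
position: [0.4817, 0.4333, 0.2334]
orientation: [-3.137, -0.002, -0.324]
ft_force: [1.2, 1.4, -0.2]
gripper_width: 0.0112
gripper_force: 27.9
```

```bash
python3 -c "
from fresh import *
b=hw(0,-.056)
plan([(*b,.227,q[2])])"
```

```text
t 27.4 p [0.4817 0.4333 0.2334] rpy [-3.1367e+00 -2.4000e-03 -3.2410e-01] w 0.0112 F [ 1.2  1.4 -0.2] gf 27.9
-> [ 0.5057 -0.0061  0.227 ] -0.195
  [0,0,-3.5, 0.0767,0.1928,0.0030] x5
  [0,0,-3.5, 0.0649,0.1971,0.0030] x5
  [0,0,-0.4, 0.0064,0.0243,0.0004] x1
```

Emit:
step_arm --targets '[[[0, 0, -0.7, 0.015, 0.039, 0, 0], [0, 0, -1.4, 0.031, 0.077, 0, 0], [0, 0, -2.1, 0.046, 0.116, 0, 0], [0, 0, -2.8, 0.061, 0.154, 0, 0], [0, 0, -3.5, 0.0765, 0.193, 0, 0]]]'

```text
time: 27.85
position: [0.4914, 0.2232, 0.2292]
orientation: [-3.142, -0.0, -0.262]
ft_force: [1.5, 0.1, -2.0]
gripper_width: 0.0111
gripper_force: 27.7
```

Emit:
step_arm --targets '[[[0, 0, -0.7, 0.013, 0.039, 0, 0], [0, 0, -1.4, 0.026, 0.078, 0, 0], [0, 0, -2.1, 0.039, 0.118, 0, 0], [0, 0, -2.8, 0.052, 0.158, 0, 0], [0, 0, -3.5, 0.065, 0.197, 0, 0]]]'

```text
time: 28.27
position: [0.5029, 0.0163, 0.2294]
orientation: [-3.141, -0.001, -0.201]
ft_force: [1.5, -0.1, -1.0]
gripper_width: 0.0114
gripper_force: 27.7
```

Emit:
step_arm --targets '[[[0, 0, -0.4, 0.0065, 0.024, 0, 0], [0, 0, -0.4, 0.0065, 0.024, 0, 0], [0, 0, -0.4, 0.0065, 0.024, 0, 0], [0, 0, -0.4, 0.0065, 0.024, 0, 0], [0, 0, -0.4, 0.0065, 0.024, 0, 0]]]'

```text
time: 28.68
position: [0.5049, -0.0048, 0.229]
orientation: [-3.141, -0.0, -0.192]
ft_force: [-0.7, 0.2, -1.0]
gripper_width: 0.0108
gripper_force: 27.7
```

```bash
python3 -c "
from plan import *
b=hw(0,-.056)
plan([(*b,.138,q[2])])"
```

```text
t 28.7 p [ 0.5049 -0.0048  0.229 ] rpy [-3.1408 -0.     -0.1922] w 0.0108 F [-0.7  0.2 -1. ] gf 27.7
-> [ 0.5057 -0.0061  0.138 ] -0.195
  [0,0,0.2, 0.0011,0.0012,0.0910] x3
```

Emit:
step_arm --targets '[[[0, 0, 0, 0.001, 0, 0.02, 0], [0, 0, 0, 0.001, 0, 0.045, 0], [0, 0, 0, 0.001, 0, 0.065, 0], [0, 0, 0, 0.001, 0, 0.08, 0], [0, 0, 0, 0.001, 0, 0.09, 0]]]'

```text
time: 29.1
position: [0.505, -0.0051, 0.1372]
orientation: [-3.142, 0.003, -0.192]
ft_force: [-0.2, 0.4, -1.5]
gripper_width: 0.0112
gripper_force: 27.6
```

Emit:
step_arm --targets '[[[0, 0, 0, 0, 0, 0.007, 0], [0, 0, 0, 0, 0, 0.013, 0], [0, 0, 0, 0, 0, 0.018, 0], [0, 0, 0, 0, 0, 0.02, 0], [0, 0, 0, 0, 0, 0.02, 0]]]'

```text
time: 29.52
position: [0.506, -0.0068, 0.1189]
orientation: [3.142, -0.0, -0.195]
ft_force: [-0.2, 0.1, -0.8]
gripper_width: 0.0114
gripper_force: 27.6
```

Emit:
step_arm --targets '[[[0, 0, 0, 0, 0, 0, 0.3], [0, 0, 0, 0, 0, 0, 0.3], [0, 0, 0, 0, 0, 0, 0.3]]]'

```text
time: 29.77
position: [0.5064, -0.0069, 0.1195]
orientation: [-3.141, -0.002, -0.195]
ft_force: [0.1, -0.5, -0.6]
gripper_width: 0.0254
gripper_force: 0.0
```

Emit:
step_arm --targets '[[[0, 0, 0, 0, 0, -0.03, 0.4], [0, 0, 0, 0, 0, -0.07, 0.4], [0, 0, 0, 0, 0, -0.11, 0.4], [0, 0, 0, 0, 0, -0.13, 0.4]]]'

```text
time: 30.1
position: [0.5079, -0.0067, 0.254]
orientation: [-3.14, -0.008, -0.195]
ft_force: [0.8, -0.0, 0.0]
gripper_width: 0.0339
gripper_force: 0.0
```

```bash
python3 -c "
from plan import *
plan([(.399,-.2703,.25,0.),(.399,-.2703,.11,0)])"
```

```text
t 30.1 p [ 0.5079 -0.0067  0.254 ] rpy [-3.14   -0.0076 -0.1952] w 0.0339 F [ 0.8 -0.   0. ] gf 0.0
-> [ 0.399  -0.2703  0.25  ] 0.0
  [0,0,-8.1, -0.0405,0.2035,0.0029] x5
  [0,0,-3.0, -0.0258,0.0733,0.0011] x2
-> [ 0.399  -0.2703  0.11  ] 0
  [0,0,-0.0, 0.0000,0.0000,0.1400] x4
```

Emit:
step_arm --targets '[[[0, 0, -8, -0.0405, 0.2035, 0, 0.45], [0, 0, -8, -0.0405, 0.2035, 0, 0.45], [0, 0, -8, -0.0405, 0.2035, 0, 0.45], [0, 0, -8, -0.0405, 0.2035, 0, 0.45], [0, 0, -8, -0.0405, 0.2035, 0, 0.45]]]'

```text
time: 30.52
position: [0.4274, -0.1964, 0.2497]
orientation: [3.141, -0.002, -0.055]
ft_force: [0.9, -1.5, -1.2]
gripper_width: 0.0381
gripper_force: 0.0
```

Emit:
step_arm --targets '[[[0, 0, -3, -0.026, 0.073, 0, 0.45], [0, 0, -3, -0.026, 0.073, 0, 0.45], [0, 0, -3, -0.026, 0.073, 0, 0.45], [0, 0, -3, -0.026, 0.073, 0, 0.45], [0, 0, -3, -0.026, 0.073, 0, 0.45]]]'

```text
time: 30.93
position: [0.3987, -0.2657, 0.2491]
orientation: [-3.141, -0.001, -0.003]
ft_force: [0.9, 0.4, -0.3]
gripper_width: 0.0385
gripper_force: 0.0
```

```bash
python3 -c "
from ds import *
plan([(.3995,-.2703,.115,0.),(.3995,-.2703,.091,0)])
im=r.snapshot('wrist');im2=r.snapshot('top')
cv2.imwrite('pics/w8.png',np.hstack([cv2.resize(im,(370,278)),cv2.resize(im2[165:305,178:390],(421,278),interpolation=cv2.INTER_CUBIC)])[:,:,::-1])
print(proj('wrist',[[.4,-.2703,.036],[.457,-.1803,.006]])*370/512)"
```

```text
t 30.9 p [ 0.3987 -0.2657  0.2491] rpy [-3.1413e+00 -8.0000e-04 -3.0000e-03] w 0.0385 F [ 0.9  0.4 -0.3] gf 0.0
-> [ 0.3995 -0.2703  0.115 ] 0.0
  [0,0,-0.2, 0.0008,0.0046,0.1341] x4
-> [ 0.3995 -0.2703  0.091 ] 0
  [0,0,-0.0, 0.0000,0.0000,0.0240] x1
[[192.68724    122.8056534 ]
 [118.82363202  71.42272821]]
```

View pics/w8.png

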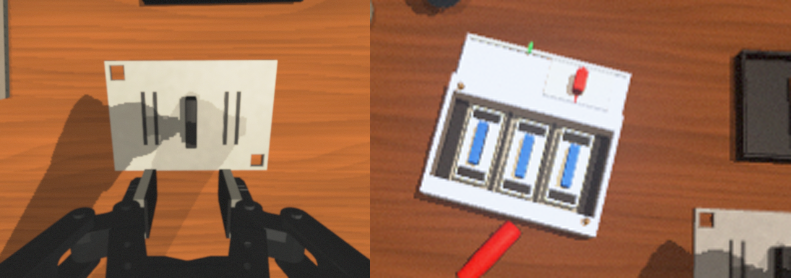

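Emit:
step_arm --targets '[[[0, 0, 0, 0.001, 0.0035, 0.035, 0.45], [0, 0, 0, 0.001, 0.0035, 0.075, 0.45], [0, 0, 0, 0.001, 0.0035, 0.11, 0.45], [0, 0, 0, 0.001, 0.0035, 0.13, 0.45], [0, 0, 0, 0.001, 0.0035, 0.145, 0.45]]]'

```text
time: 31.45
position: [0.399, -0.2673, 0.1015]
orientation: [-3.139, 0.003, 0.0]
ft_force: [0.1, -0.8, 0.3]
gripper_width: 0.0385
gripper_force: 0.0
```

Emit:
step_arm --targets '[[[0, 0, 0, 0, 0, 0.006, 0.45], [0, 0, 0, 0, 0, 0.011, 0.45], [0, 0, 0, 0, 0, 0.0125, 0.45], [0, 0, 0, 0, 0, 0.0125, 0.45], [0, 0, 0, 0, 0, 0.0125, 0.45]]]'

```text
time: 31.87
position: [0.4001, -0.2699, 0.0923]
orientation: [3.141, -0.002, -0.003]
ft_force: [0.0, -0.1, -0.7]
gripper_width: 0.0383
gripper_force: 0.0
```

Emit:
step_arm --targets '[[[0, 0, 0, 0, 0, 0, 0], [0, 0, 0, 0, 0, 0, 0], [0, 0, 0, 0, 0, 0, 0], [0, 0, 0, 0, 0, 0, 0], [0, 0, 0, 0, 0, 0, 0]]]' --squeeze 60

```text
time: 32.28
position: [0.3998, -0.27, 0.0924]
orientation: [3.141, -0.001, -0.003]
ft_force: [-0.6, 0.7, 6.5]
gripper_width: 0.0124
gripper_force: 61.4
```

Emit:
step_arm --targets '[[[0, 0, 0, 0, 0, -0.01, 0], [0, 0, 0, 0, 0, -0.03, 0], [0, 0, 0, 0, 0, -0.07, 0], [0, 0, 0, 0, 0, -0.11, 0], [0, 0, 0, 0, 0, -0.15, 0]]]'

```text
time: 32.7
position: [0.3981, -0.2692, 0.2427]
orientation: [-3.141, 0.002, -0.003]
ft_force: [0.9, -0.8, -4.4]
gripper_width: 0.0125
gripper_force: 60.1
```

```bash
python3 -c "
from plan import *
plan([(.5174,.0494,.24,-.197)])"
```

```text
t 32.7 p [ 0.3981 -0.2692  0.2427] rpy [-3.1406e+00  1.9000e-03 -3.3000e-03] w 0.0125 F [ 0.9 -0.8 -4.4] gf 60.1
-> [0.5174 0.0494 0.24  ] -0.197
  [0,0,6.8, 0.0721,-0.1946,0.0016] x5
  [0,0,4.3, 0.0311,-0.1290,0.0010] x4
```

Emit:
step_arm --targets '[[[0, 0, 1.4, 0.014, -0.039, 0, 0], [0, 0, 2.7, 0.029, -0.078, 0, 0], [0, 0, 4.1, 0.043, -0.117, 0, 0], [0, 0, 5.4, 0.058, -0.156, 0, 0], [0, 0, 6.8, 0.072, -0.1945, 0, 0]]]'

```text
time: 33.12
position: [0.4714, -0.0737, 0.2415]
orientation: [3.141, 0.0, -0.124]
ft_force: [1.3, -0.5, -3.4]
gripper_width: 0.0129
gripper_force: 60.1
```

Emit:
step_arm --targets '[[[0, 0, 1.3, 0.01, -0.04, 0, 0], [0, 0, 2.6, 0.02, -0.08, 0, 0], [0, 0, 3.9, 0.028, -0.115, 0, 0], [0, 0, 4.3, 0.031, -0.129, 0, 0], [0, 0, 4.3, 0.031, -0.129, 0, 0]]]'

```text
time: 33.53
position: [0.5186, 0.0543, 0.2414]
orientation: [-3.139, 0.0, -0.189]
ft_force: [0.2, 1.2, -3.8]
gripper_width: 0.0123
gripper_force: 60.0
```

Emit:
step_arm --targets '[[[0, 0, 0, 0, 0, 0.01, 0], [0, 0, 0, 0, 0, 0.02, 0], [0, 0, 0, 0, 0, 0.03, 0], [0, 0, 0, 0, 0, 0.035, 0], [0, 0, 0, 0, 0, 0.035, 0]]]'

```text
time: 33.95
position: [0.5167, 0.0473, 0.2041]
orientation: [3.14, 0.004, -0.199]
ft_force: [-0.2, -0.4, -4.7]
gripper_width: 0.013
gripper_force: 60.0
```

```bash
python3 -c "
from plan import *
plan([(.5174,.0494,.185,-.197)])"
```

```text
t 34.0 p [0.5167 0.0473 0.2041] rpy [ 3.1397  0.0043 -0.1988] w 0.0130 F [-0.2 -0.4 -4.7] gf 60.0
-> [0.5174 0.0494 0.185 ] -0.197
  [0,0,-0.1, 0.0003,-0.0022,0.0191] x1
```

Emit:
step_arm --targets '[[[0, 0, 0, 0.001, -0.0015, 0.006, 0], [0, 0, 0, 0.001, -0.0015, 0.012, 0], [0, 0, 0, 0.001, -0.0015, 0.018, 0], [0, 0, 0, 0.001, -0.0015, 0.02, 0], [0, 0, 0, 0.001, -0.0015, 0.02, 0]]]'

```text
time: 34.37
position: [0.5192, 0.05, 0.1856]
orientation: [3.141, 0.001, -0.197]
ft_force: [-0.1, -0.4, -3.2]
gripper_width: 0.0122
gripper_force: 60.1
```

Emit:
step_arm --targets '[[[0, 0, 0, 0, 0, 0, 0], [0, 0, 0, 0, 0, 0, 0], [0, 0, 0, 0, 0, 0, 0]]]'

```text
time: 34.62
position: [0.5199, 0.0502, 0.1867]
orientation: [-3.141, -0.001, -0.197]
ft_force: [0.2, -0.3, -4.3]
gripper_width: 0.0125
gripper_force: 60.1
```

```bash
python3 -c "
from plan import *
plan([(.5174,.0494,.161,-.197)])"
```

```text
t 34.6 p [0.5199 0.0502 0.1867] rpy [-3.1414e+00 -8.0000e-04 -1.9680e-01] w 0.0125 F [ 0.2 -0.3 -4.3] gf 60.1
-> [0.5174 0.0494 0.161 ] -0.197
  [0,0,0.0, -0.0023,0.0012,0.0257] x1
```

Emit:
step_arm --targets '[[[0, 0, 0, -0.002, 0.001, 0.003, 0], [0, 0, 0, -0.002, 0.001, 0.006, 0], [0, 0, 0, -0.002, 0.001, 0.009, 0], [0, 0, 0, -0.002, 0.001, 0.012, 0], [0, 0, 0, -0.002, 0.001, 0.015, 0]]]'

```text
time: 35.03
position: [0.5174, 0.0495, 0.1709]
orientation: [3.141, 0.0, -0.197]
ft_force: [-0.0, -0.1, -4.0]
gripper_width: 0.0122
gripper_force: 60.1
```

Emit:
step_arm --targets '[[[0, 0, 0, 0, 0, 0.003, 0], [0, 0, 0, 0, 0, 0.006, 0], [0, 0, 0, 0, 0, 0.009, 0], [0, 0, 0, 0, 0, 0.01, 0], [0, 0, 0, 0, 0, 0.01, 0]]]'

```text
time: 35.45
position: [0.5175, 0.0495, 0.1624]
orientation: [3.141, 0.0, -0.197]
ft_force: [-4.1, -1.2, 5.1]
gripper_width: 0.0124
gripper_force: 61.3
```

Emit:
step_arm --targets '[[[0, 0, 0, 0, 0, 0, 0.45], [0, 0, 0, 0, 0, 0, 0.45], [0, 0, 0, 0, 0, 0, 0.45], [0, 0, 0, 0, 0, 0, 0.45]]]' --squeeze 20

```text
time: 35.78
position: [0.5178, 0.0495, 0.1615]
orientation: [-3.141, -0.001, -0.197]
ft_force: [0.2, -0.1, -0.3]
gripper_width: 0.0384
gripper_force: 0.0
```

Emit:
step_arm --targets '[[[0, 0, 0, 0, 0, -0.03, 0.5], [0, 0, 0, 0, 0, -0.07, 0.5], [0, 0, 0, 0, 0, -0.09, 0.5], [0, 0, 0, 0.03, 0.02, -0.1, 0.5], [0, 0, 0, 0.06, 0.045, -0.1, 0.5]]]'

```text
time: 36.2
position: [0.5695, -0.0036, 0.2654]
orientation: [-3.139, -0.007, -0.19]
ft_force: [0.8, -0.1, -0.1]
gripper_width: 0.0428
gripper_force: 0.0
```

Emit:
step_arm --targets '[[[0, 0, 0, 0, 0, 0, 0.5], [0, 0, 0, 0, 0, 0, 0.5], [0, 0, 0, 0, 0, 0, 0.5], [0, 0, 0, 0, 0, 0, 0.5]]]'

```text
time: 36.53
position: [0.5668, -0.0051, 0.2609]
orientation: [-3.141, 0.001, -0.195]
ft_force: [-0.6, -0.0, 0.8]
gripper_width: 0.0429
gripper_force: 0.0
```

```bash
python3 -c "
from ds import *
t=(.6090,-.0150)
plan([(*t,.15,-.197),(*t,.127,-.197)])
im=r.snapshot('wrist');im2=r.snapshot('scene')
cv2.imwrite('pics/w9.png',np.hstack([cv2.resize(im,(400,300)),cv2.resize(im2[145:240,220:346],(400,300),interpolation=cv2.INTER_CUBIC)])[:,:,::-1])
print(proj('wrist',[[*hw(.102,-.045),.075]])*400/512)"
```

```text
t 36.5 p [ 0.5668 -0.0051  0.2609] rpy [-3.1412e+00  1.3000e-03 -1.9520e-01] w 0.0429 F [-0.6 -0.   0.8] gf 0.0
-> [ 0.609 -0.015  0.15 ] -0.197
  [0,0,0.1, 0.0433,0.0015,0.1109] x3
-> [ 0.609 -0.015  0.127] -0.197
  [0,0,-0.0, 0.0000,-0.0000,0.0230] x1
[[205.22002313  97.19922196]]
```

View pics/w9.png

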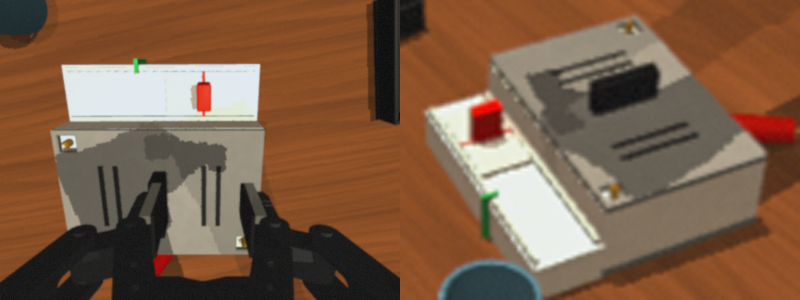

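```bash
cat > mk.py <<'E'
from ds import *
def green(im):
    h=cv2.cvtColor(im,cv2.COLOR_RGB2HSV); return cv2.inRange(h,(50,120,60),(80,255,255))
def meas(n,box=None):
    p=r.camera_params(n); im=r.snapshot(n); m=green(im)
    X=proj(p,[[*hw(.132,.024),.03]])[0]; y,x=np.nonzero(m); k=(abs(x-X[0])<25)&(abs(y-X[1])<25)
    x,y=x[k],y[k]; print(n,"green px",len(x),x.min(),x.max(),y.min(),y.max())
    return p,im,x,y
E
python3 -c "
from mk import *
p,im,x,y=meas('wrist'); X0=x.min();Y0=y.min()
crop(im,140,65,280,165,5,'pics/wc.png')
for yy in np.unique(y): print(yy,x[y==yy].min(),x[y==yy].max())
for n in('top','scene'):
    pp,i2,x,y=meas(n)
    for yy in np.unique(y): print(yy,x[y==yy].min(),x[y==yy].max())
"
```

```text
wrist green px 138 171 186 75 92
75 172 175
76 171 177
77 171 185
78 171 186
79 171 186
80 171 186
81 171 184
82 172 176
83 172 176
84 172 176
85 172 176
86 172 176
87 172 176
88 172 176
89 173 176
90 173 176
91 173 176
92 173 176
top green px 1 259 259 187 187
187 259 259
scene green px 26 246 249 206 219
206 248 249
207 246 248
208 246 247
209 246 246
210 246 246
211 246 247
212 246 247
213 246 247
214 246 247
215 246 247
216 246 247
217 246 247
218 246 247
219 247 247
```

View pics/wc.png

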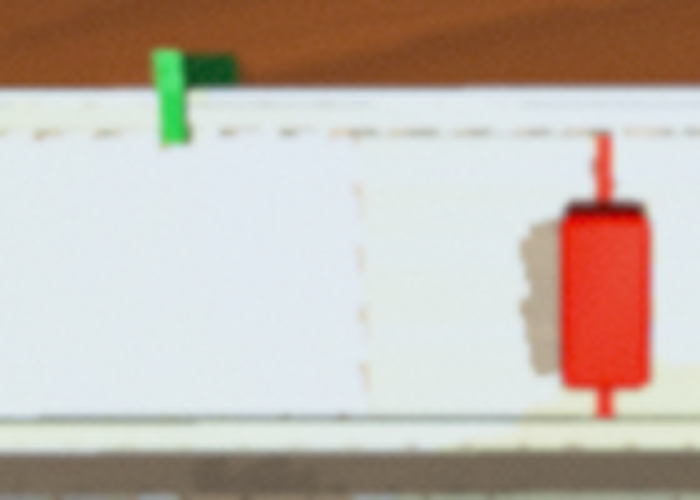

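```bash
python3 -c "
from ds import *
p=r.camera_params('wrist');print('cam',-p['R'].T@p['t'])
print('mark top',H(ray(p,[[174.5,92],[174,85]],.046)))
print('mark foot-ish', H(ray(p,[[173.3,76]],.0)),H(ray(p,[[173.3,76]],.03)))
print('line',H(ray(p,[[260.0,98],[260.2,145]],.041)))
print('tab',H(ray(p,[[260.6,124]],.075)))
print('scene mark foot',H(ray('scene',[[246.7,219]],0)),'top',H(ray('scene',[[248,206.5]],.046)),H(ray('scene',[[246.5,208]],.046)))
"
```

```text
cam [ 0.64124701 -0.01960897  0.33267912]
mark top [[0.12458763 0.02480165]
 [0.12996925 0.02480334]]
mark foot-ish [[0.13699815 0.03572891]] [[0.13686705 0.0286342 ]]
line [[ 0.11962229 -0.04365929]
 [ 0.08072964 -0.04383344]]
tab [[ 0.10281237 -0.04402164]]
scene mark foot [[0.13298446 0.02311036]] top [[0.13089784 0.02623202]] [[0.1366126  0.02958953]]
```

Emit:
step_arm --targets '[[[0, 0, 0, 0.043, 0.0015, 0.03, 0.5], [0, 0, 0, 0.043, 0.0015, 0.06, 0.5], [0, 0, 0, 0.043, 0.0015, 0.09, 0.5], [0, 0, 0, 0.043, 0.0015, 0.11, 0.5], [0, 0, 0, 0.043, 0.0015, 0.12, 0.5]]]'

```text
time: 37.2
position: [0.6074, -0.0161, 0.1379]
orientation: [3.14, 0.006, -0.196]
ft_force: [-0.1, -0.5, -0.4]
gripper_width: 0.0424
gripper_force: 0.0
```

Emit:
step_arm --targets '[[[0, 0, 0, 0, 0, 0.006, 0.5], [0, 0, 0, 0, 0, 0.01, 0.5], [0, 0, 0, 0, 0, 0.01, 0.5], [0, 0, 0, 0, 0, 0.01, 0.5]]]'

```text
time: 37.53
position: [0.6102, -0.0161, 0.1327]
orientation: [-3.141, -0.002, -0.197]
ft_force: [0.0, 0.0, 0.3]
gripper_width: 0.0426
gripper_force: 0.0
```

Emit:
step_arm --targets '[[[0, 0, 0, 0, 0, 0, 0], [0, 0, 0, 0, 0, 0, 0], [0, 0, 0, 0, 0, 0, 0], [0, 0, 0, 0, 0, 0, 0], [0, 0, 0, 0, 0, 0, 0]]]'

```text
time: 37.95
position: [0.6103, -0.0149, 0.1327]
orientation: [-3.14, -0.002, -0.196]
ft_force: [0.5, 2.3, 6.0]
gripper_width: 0.0131
gripper_force: 24.6
```

Emit:
step_arm --targets '[[[0, 0, 0, 0, -0.007, 0, 0], [0, 0, 0, 0, -0.014, 0, 0], [0, 0, 0, 0, -0.021, 0, 0], [0, 0, 0, 0, -0.028, 0, 0], [0, 0, 0, 0, -0.035, 0, 0]]]'

```text
time: 38.37
position: [0.6165, 0.0162, 0.1327]
orientation: [3.139, -0.001, -0.198]
ft_force: [-1.6, -1.8, 7.8]
gripper_width: 0.0132
gripper_force: 24.9
```

Emit:
step_arm --targets '[[[0, 0, 0, 0, -0.007, 0, 0], [0, 0, 0, 0, -0.014, 0, 0], [0, 0, 0, 0, -0.021, 0, 0], [0, 0, 0, 0, -0.024, 0, 0], [0, 0, 0, 0, -0.024, 0, 0]]]'

```text
time: 38.78
position: [0.6214, 0.0415, 0.1327]
orientation: [3.141, -0.001, -0.196]
ft_force: [-2.7, 0.1, 7.4]
gripper_width: 0.0135
gripper_force: 24.9
```

```bash
python3 -c "
from ds import *
p=r.get_obs()['position'];print('H',H(p))
plan([])"
```

```text
H [[0.10418869 0.01313574]]
t 38.8 p [0.6214 0.0415 0.1327] rpy [ 3.1405e+00 -1.2000e-03 -1.9610e-01] w 0.0135 F [-2.7  0.1  7.4] gf 24.9
```

Emit:
step_arm --targets '[[[0, 0, 0, 0, -0.004, 0, 0], [0, 0, 0, 0, -0.008, 0, 0], [0, 0, 0, 0, -0.0115, 0, 0], [0, 0, 0, 0, -0.0115, 0, 0], [0, 0, 0, 0, -0.0115, 0, 0]]]'

```text
time: 39.2
position: [0.6235, 0.0523, 0.1328]
orientation: [3.14, -0.001, -0.197]
ft_force: [-1.3, -0.2, 7.5]
gripper_width: 0.0134
gripper_force: 24.9
```

```bash
python3 -c "
from ds import *
p=r.get_obs()['position'];print('H',H(p))
plan([])"
```

```text
H [[0.10420208 0.0241564 ]]
t 39.2 p [0.6235 0.0523 0.1328] rpy [ 3.1404e+00 -1.0000e-03 -1.9670e-01] w 0.0134 F [-1.3 -0.2  7.5] gf 24.9
```

Release, back off, check.

Emit:
step_arm --targets '[[[0, 0, 0, 0, 0, 0, 0.5], [0, 0, 0, 0, 0, 0, 0.5], [0, 0, 0, 0, 0, 0, 0.5], [0, 0, 0, 0, 0, 0, 0.5]]]'

```text
time: 39.53
position: [0.6229, 0.0524, 0.1309]
orientation: [3.141, 0.001, -0.197]
ft_force: [1.1, 0.0, 0.7]
gripper_width: 0.0427
gripper_force: 0.0
```

Emit:
step_arm --targets '[[[0, 0, 0, 0, 0, -0.03, 0.5], [0, 0, 0, 0, 0, -0.07, 0.5], [0, 0, 0, 0, 0, -0.11, 0.5], [0, 0, 0, -0.02, 0, -0.13, 0.5], [0, 0, 0, -0.04, 0, -0.13, 0.5]]]'

```text
time: 39.95
position: [0.5871, 0.0609, 0.2672]
orientation: [-3.138, -0.011, -0.198]
ft_force: [0.1, 0.1, -0.8]
gripper_width: 0.0425
gripper_force: 0.0
```

Emit:
step_arm --targets '[[[0, 0, 0, 0, 0, 0, 0.5], [0, 0, 0, 0, 0, 0, 0.5], [0, 0, 0, 0, 0, 0, 0.5], [0, 0, 0, 0, 0, 0, 0.5], [0, 0, 0, 0, 0, 0, 0.5]]]'

```text
time: 40.37
position: [0.5843, 0.0603, 0.2605]
orientation: [3.141, 0.001, -0.198]
ft_force: [0.5, -0.1, -0.1]
gripper_width: 0.0425
gripper_force: 0.0
```

```bash
python3 -c "
from ds import *
p=r.camera_params('wrist');im=r.snapshot('wrist');c=proj(p,[[*hw(.11,.024),.05]])[0].astype(int);print(c)
x0,y0=c[0]-60,max(c[1]-45,0);print(x0,y0);cv2.imwrite('pics/full.png',im[:,:,::-1])
np.savez('cam.npz',**{k:p[k] for k in('K','dist','R','t')})
crop(im,x0,y0,x0+120,y0+90,6,'pics/wd.png')"
```

```text
[260 115]
200 70
```

View pics/wd.png

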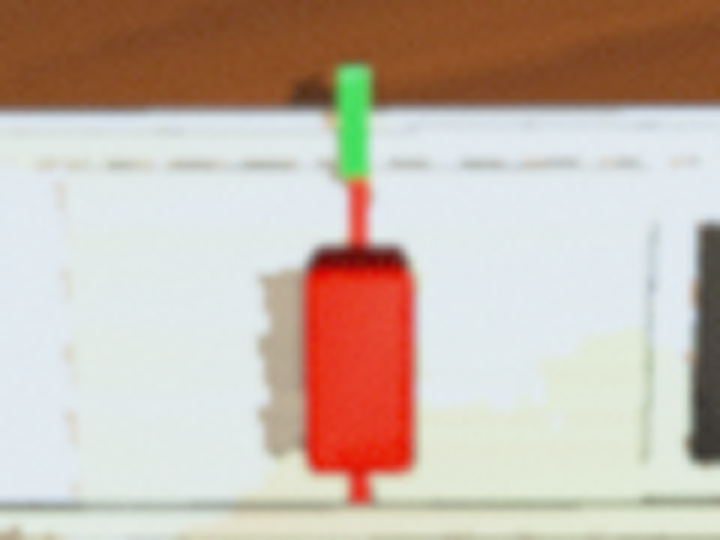

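```bash
python3 -c "
from plant import r
print(r.job_done())"
```

```text
the job is handed in; nothing more can be done
None
```

I handed the job in at about 40 s of the 210 s allowed: the one spent cartridge is in the bin and all three fresh ones lie in their own bays. The cover is seated on both pins, and the shutter, opened only after that, lines up with the green marker to within about 1 mm by my last wrist-camera view.

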